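Slide the splint blank out over the end of the ledge

ROBOT

A 6-joint arm with a two-finger parallel gripper is mounted at the origin on a cart in front of the work surface, level with it; the furniture and walls round the work are solid. World frame = base frame: x ahead of the robot, y to its left, z up, the work surface at z = 0. Lengths are in m, angles in degrees, forces in N, time in s.
With the tool pointing down it reaches from about 0.25 to 0.725 m from the base axis. Payload 9.7 kg.
Tool frame: the origin (TCP) lies at the very end of the fingers, on their centre line; the grasp point (between the pads) lies 19 mm behind it; z points along the fingers, y is the direction in which the jaws open and shut (so a half turn about z gives the same grasp; the last joint's range is limited). The gripper opens to 85 mm and grips with 20 to 120 N. Pads are 22 mm wide; open, the fingers measure 114 mm over their backs; the gripper's body (76 mm by 85 mm) begins 54 mm behind the grasp point. The pads swing forward as they close: fully open they stand 13 mm farther back than shut.
Start: joints at [74.37, 4.979, 10.078, 95.1, 0, 90], TCP at [0.148, 0.53, 0.196] pointing down, gripper open.
Joint ranges: [-179.16, 179.16], [-48.56, 103.87], [-65.8, 70.77], [-126.05, 130.52], [-82.76, 87.17], [-180, 180]. Speed limits (degrees/s): [127.2, 127.2, 147.25, 180, 180, 180].

INTERFACE

Orientations are given as [roll, pitch, yaw] about the fixed x, y, z axes, in that order (R = Rz(yaw) Ry(pitch) Rx(roll)).
In Python, from workcell import bot gives the robot as it stands. The module is installed in compiled form; this text tells all that it offers.
- The arm moves only by the tool step_arm, never from a script. Its arguments are lists of equal length, an entry for each row: "dr": the turn, a rotation vector about the tool's x, y, z in rad, a list of three; "xyz": the shift along the tool's x, y, z in units of 40 mm (1.0 is 40 mm), a list of three; "gripper": the opening, from 0 (shut) to 1 (fully open). In form: {"dr": [[wx, wy, wz], ...], "xyz": [[x, y, z], ...], "gripper": [gripper, ...]}. A call has exactly 8 rows; each row is the pose to reach, as a shift and turn from the pose commanded when the call began, along the tool's axes at that moment; what a row does not reach only later rows make up. A row lasts 1/10 s, in which the tool goes at most 50 mm and 8.59 degrees, less where a joint would pass 70% of its speed; a pose out of reach is approached as far as the arm can. A call with a gripper value outside its range is refused whole. The fingers move at their own pace and stop on an object; "squeeze" is the grip in N (left out, the last holds). Time passes only in rows, so rows that repeat a pose let the fingers close, or fill a call up. It gives the time, the measured TCP pose, the force and the opening at its end, in the units of the state.
- bot.get_obs(): the state, without advancing time (a new reading comes with each control period).
- bot.camera(name): name is "scene" or "top" or "wrist"; returns a dict with "image" (400x640x3 uint8, red, green, blue), "camera_matrix" (3x3 intrinsics, pixels), "k1" (the pictures are not rectified: a ray, as slopes to the right and down, at radius r is drawn at 1 + k1 r^2 times it, then the intrinsics apply), "R" (3x3) and "t" (3): a world point X has camera coordinates R X + t. Camera axes: x right, y down, z forward; pixel columns grow to the right and rows downward; lengths in m; the calibration is good to about 2 mm. A picture is of the moment at which its call begins. There is no depth.
- bot.job_done(): hands the job in, once; it reports no verdict.
Trained networks look in a picture, given as the dict that the camera call returned (one of the last four; its "shot" number tells which), for a name from the list of things; names that differ only in an ending like _2 or _b are one class to them, and where a whole thing is asked for, a point or a joint stands for the part that bears it (a point fixed in the world has none). Each returns a list of dicts, best first, with "p" (0 to 1); they miss things now and then, are a little off and sometimes report something else, mostly with a low value. They report only what shows in the picture. A call takes as long as a camera call. They do not tell look-alikes from the thing itself.
- bot.regions_of(picture, thing): "region" (400x640 bool, what is visible of it) and "box" ([centre column, centre row, width, height] in pixels, round what is visible of it).
The state is a dict: "time": time; "q": joint angles; "qd": joint speeds; "joint_efforts": joint torques, N m; "ee_pos": TCP position; "tcp_rot": TCP orientation; "wrist_force": force on the tool from outside, world axes, zero at the start; "torque": the same for the moment, N m; "opening": finger opening in m.
Only numpy, scipy, OpenCV 4.12 (cv2) and the standard library are available. Lean on these libraries where they do the work, as an engineer would, in place of code of your own. Each camera call takes 0.05 s, during which the arm holds its last target.

TASK

Push the blue splint blank, without gripping or lifting it, so that it lies flat with its long edge squarely against the fence at the back of the ledge and sticks out over the ledge's open, yellow-marked end just as far as its white line, so that the line sits over that end. The next technician will take it by the edge that then shows. Leave the jar on the ledge and the other things on the bench where they are.

Things in the scene. Friction and masses are not known exactly. Their poses are not given: they have to be found in the camera images.
- ledge: fixed grey metal ledge, 380 mm long (y), 148 mm deep (x), turned up to 12 degrees. Origin: on the bench top under its middle; x away from the robot, y left along it, z up. Flat deck top at z = 50 mm, x = -80 to +60 mm. Back fence: face at x = +60 mm, 26 mm high. Left stop: face at y = +182 mm, 20 mm high. Right end (y = -190 mm) open, no lip, yellow strip along its edge; front open
- ledge_end (a point): point on the deck top (z = 50 mm of the ledge) where the open right end meets the foot of the fence; same axes as the ledge
- blank: loose hard blue plastic plate, 90 mm (its x) by 120 mm (its y), 5 mm thick, about 80 g, flat on the deck, a little skewed, up to 3 cm clear of the fence. Origin: centre of its underside; x towards the fence, y left along the ledge, z up. Its right edge (y = -60 mm) leads towards the open end. Slides with ordinary friction
- blank_line (a point): middle of the white line, 3 mm wide, straight across the blank's top parallel to its short edges, 40 mm from its leading (right) edge: y = -20 mm, z = 5 mm of the blank; same axes. With the line over the open end the blank overhangs by 40 mm
- jar_black: loose small screw jar with black lid, 47 mm wide and 44 mm high, standing on the deck near its left end, at y about +143 mm of the ledge. Origin: centre of its underside
- cast_yellow: loose yellow stone dental cast, 58 x 65 x 33 mm, on the thin dark mat at the front left. Origin: centre of its underside
- shade_bar: loose bar of tooth shade tabs, 46 x 120 x 9 mm, lying on the bench at the front right. Origin: centre of its underside
- clip: loose black spring clip, 20 x 90 x 21 mm, lying on the bench right of the ledge. Origin: centre of its underside
- jar_white: loose screw jar with white lid, 55 mm wide and 52 mm high, on the bench behind the ledge to the right. Origin: centre of its underside
There are look-alikes about, which are no part of the job. Several things have the shape of the blank; the one meant has the colours described above.

How it is judged:
By the outcome, as a careful person would: the job done as asked, in the order asked, and still so for the second after the job is handed in, with the robot touching nothing.
It also fails if it takes over 58 s, if anything falls off the work surface, if the arm or the gripper's body presses on something with over 40 N, if the wrist force passes 120 N, or if a joint passes its speed limit or range.

## Working session

There is one attempt and no reset: what is moved stays moved. The work goes in short steps, Python scripts to look and compute and a tool call to move; the robot and the scene stay as the last step left them, time stands still between calls to the robot, and variables do not carry over. Pictures are saved under pics/ and viewed, and the job is handed in when it is done.

Besides the shell and the picture viewer there is one more tool, called after "Call:" as name(argument=value, ...) on one line, values as JSON. step_arm: Moves the arm, as the interface text tells. Its arguments: {"type":"object","properties":{"dr":{"type":"array"},"xyz":{"type":"array"},"gripper":{"type":"array"},"squeeze":{"type":"number"}},"required":["dr","xyz","gripper"]}

```bash
mkdir -p pics; cat > h.py <<'E'
import numpy as np,cv2,pickle
from workcell import bot
def shot(n,f):
    d=bot.camera(n); cv2.imwrite(f'pics/{f}.png',d['image'][:,:,::-1]); pickle.dump({k:d[k] for k in ('image','camera_matrix','k1','R','t')},open(f'pics/{f}.pkl','wb')); return d
def pix2w(d,uv,z):
    K=np.array(d['camera_matrix']);R=np.array(d['R']);t=np.array(d['t']);k=d['k1']
    out=[]
    for u,v in np.atleast_2d(uv):
        a=np.array([(u-K[0,2])/K[0,0],(v-K[1,2])/K[1,1]]);s=a.copy()
        for _ in range(30): s=a/(1+k*(s@s))
        r=R.T@np.array([s[0],s[1],1]);c=-R.T@t
        out.append(c+r*(z-c[2])/r[2])
    return np.array(out)
def w2pix(d,X):
    K=np.array(d['camera_matrix']);R=np.array(d['R']);t=np.array(d['t']);k=d['k1']
    p=np.atleast_2d(X)@R.T+t; s=p[:,:2]/p[:,2:]; s=s*(1+k*(s**2).sum(1,keepdims=True))
    return s*[K[0,0],K[1,1]]+[K[0,2],K[1,2]]
E
python3 - <<'E'
from h import *
for n in('scene','top','wrist'):
    d=shot(n,n+'0'); print(n,d['k1'],(-np.array(d['R']).T@d['t']).round(3))
o=bot.get_obs(); print(o)
E
```

```text
scene 0.005253223159034744 [-0.117 -0.998  0.659]
top -0.031113516916156728 [ 0.24  -0.118  1.566]
wrist 0.009132446215646428 [0.079 0.55  0.373]
{'time': 0.15, 'q': array([7.43695385e+01, 5.00536378e+00, 1.00452516e+01, 9.51016442e+01,
       1.29674315e-03, 9.00019423e+01]), 'qd': array([ 0.02746954, -0.09650824,  0.03625063, -0.05910764, -0.01291554,
       -0.10053395]), 'joint_efforts': array([ 1.64329879e-05, -5.20763683e+01,  4.65042937e+01,  1.39025616e-02,
        1.18103031e-05,  2.10790191e-06]), 'ee_pos': array([0.14811996, 0.52944614, 0.19523485]), 'tcp_rot': array([-1.79938244e+02, -1.29464892e-03,  1.64367595e+02]), 'wrist_force': array([ 0.47041657,  0.6823579 , -0.04499453]), 'torque': array([ 0.0299933 , -0.0218193 , -0.01397214]), 'opening': 0.08546076753170061}
```

View pics/top0.png

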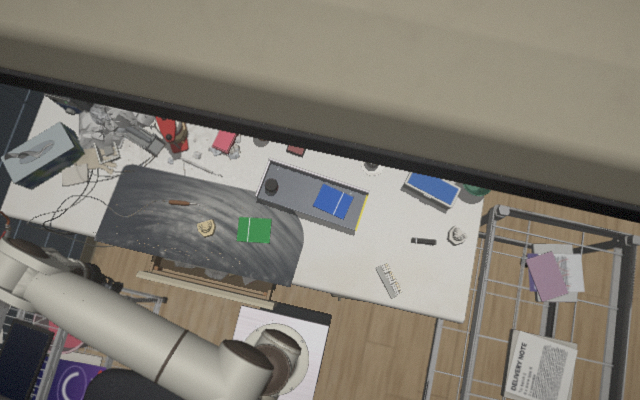

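View pics/scene0.png

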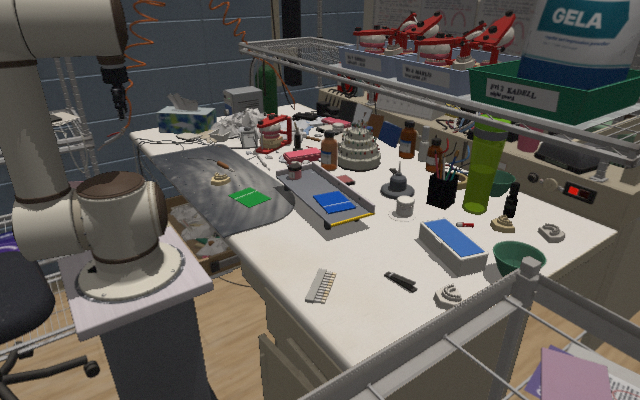

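View pics/wrist0.png

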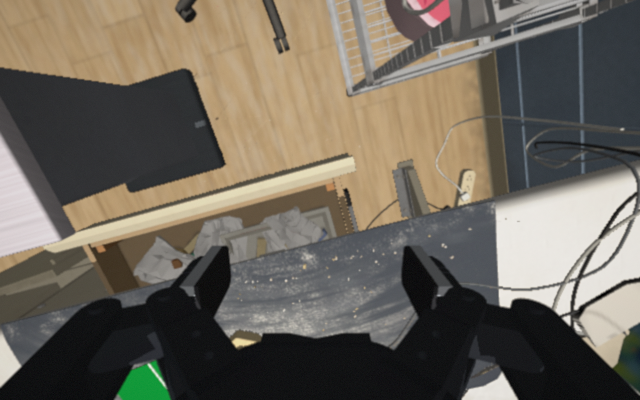

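The top view shows these candidates: the blue plate with a white line on the ledge at (333,201), the green plate on the mat at (254,230), and the blue-lidded box at (432,188). I choose the blue plate on the ledge and will check it in a close crop.

```bash
python3 - <<'E'
from h import *
im=cv2.imread('pics/top0.png')[145:245,240:400]
cv2.imwrite('pics/crop0.png',cv2.resize(im,None,fx=5,fy=5,interpolation=cv2.INTER_CUBIC))
im=cv2.imread('pics/scene0.png')[145:245,265:395]
cv2.imwrite('pics/crop1.png',cv2.resize(im,None,fx=6,fy=6,interpolation=cv2.INTER_CUBIC))
E
```

```text
(no output)
```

View pics/crop0.png

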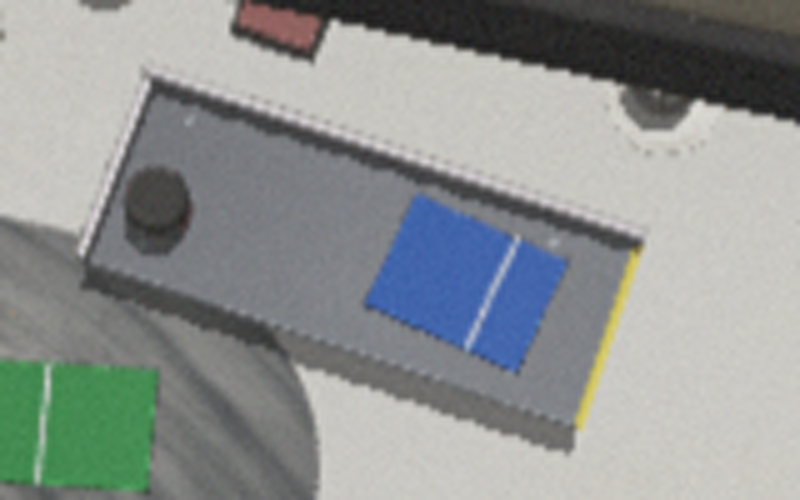

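View pics/crop1.png

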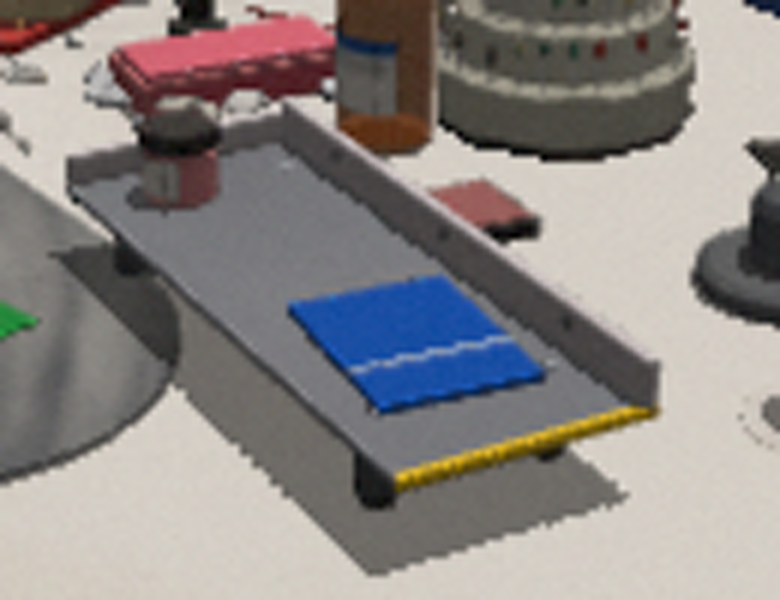

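```bash
cat >> h.py <<'E'
from scipy.optimize import least_squares
def fit(obs,z0,n=3):  # obs: list of (d, localpts, pix); fits x,y,yaw
    def f(p):
        c,s=np.cos(p[2]),np.sin(p[2]); r=[]
        for d,L,uv in obs:
            L=np.array(L); W=np.c_[p[0]+c*L[:,0]-s*L[:,1],p[1]+s*L[:,0]+c*L[:,1],L[:,2]+z0]
            r.append((w2pix(d,W)-uv).ravel())
        return np.concatenate(r)
    return least_squares(f,[.5,0,0],loss='soft_l1'),f
E
python3 - <<'E'
from h import *
T=pickle.load(open('pics/top0.pkl','rb'));S=pickle.load(open('pics/scene0.pkl','rb'))
t=lambda a:np.array(a)/5+[240,145]-.4
s=lambda a:np.array(a)/6+[265,145]-.4
Lp=[[-.08,-.19,.05],[-.08,.19,.05],[.06,-.19,.076],[.068,.19,.076]]
tu=t([[580,428],[88,264],[640,244],[147,72]])
su=s([[398,488],[68,190],[655,362],[285,104]])
for o in ([(T,Lp,tu)],[(S,Lp,su)],[(T,Lp,tu),(S,Lp,su)]):
    r,f=fit(o,0);print('ledge',r.x[:2].round(4),np.degrees(r.x[2]).round(2),f(r.x).round(1))
B=[[.045,.06,.005],[.045,-.06,.005],[-.045,-.06,.005],[-.045,.06,.005]]
bt=t([[415,194],[568,261],[520,372],[366,304]])
bs=s([[440,275],[544,374],[381,408],[290,305]])
for o in ([(T,B,bt)],[(S,B,bs)],[(T,B,bt),(S,B,bs)]):
    r,f=fit(o,0.05);print('blank',r.x[:2].round(4),np.degrees(r.x[2]).round(2),f(r.x).round(1))
E
```

```text
ledge [5.868e-01 4.000e-04] -5.78 [ 0.5  1.1 -1.9  0.2  1.2 -0.4 -0.4 -1. ]
ledge [ 0.5905 -0.007 ] -5.69 [ 0.5 -0.1 -1.  -0.3 -0.3  0.8  0.6 -0.9]
ledge [ 0.5897 -0.0039] -5.49 [ 2.1  0.3 -0.5  0.   2.5 -1.2  0.8 -1.2 -0.1 -0.5 -1.8 -0.4 -1.1  0.4
 -0.3 -1.1]
blank [ 0.5753 -0.0774] -11.05 [ 0.2 -0.1  0.2 -0.3 -0.2  0.1 -0.3  0.3]
blank [ 0.5788 -0.0805] -11.87 [ 0.4 -0.1  0.4 -0.  -0.2  0.1 -0.8 -0.1]
blank [ 0.5773 -0.0791] -11.39 [ 0.9 -0.5  0.8 -0.6  0.3 -0.2  0.3 -0.3 -0.5 -0.2 -0.2 -0.2 -0.7  0.1
 -1.5 -0.1]
```

Both crops show the same thing: the blue plate with one white line lies on the grey ledge, skewed about 6° relative to it, with the yellow end to its right. The green plate is on the mat, off the ledge. I'll move to a hover over the ledge.

Call:
step_arm(dr=[[0, 0, -0.175], [0, 0, -0.175], [0, 0, -0.175], [0, 0, -0.175], [0, 0, -0.175], [0, 0, -0.175], [0, 0, -0.175], [0, 0, -0.175]], xyz=[[-12.4, -11.6, -0.6], [-12.4, -11.6, -0.6], [-12.4, -11.6, -0.6], [-12.4, -11.6, -0.6], [-12.4, -11.6, -0.6], [-12.4, -11.6, -0.6], [-12.4, -11.6, -0.6], [-12.4, -11.6, -0.6]], gripper=[0.6, 0.6, 0.6, 0.6, 0.6, 0.6, 0.6, 0.6])

```text
time: 0.95
ee_pos: [0.3561, 0.1863, 0.21]
tcp_rot: [180.0, 0.0, 174.4]
wrist_force: [0.6, 1.7, 0.9]
opening: 0.0511
```

```bash
python3 - <<'E'
from h import *
o=bot.get_obs()
for k in('time','q','ee_pos','tcp_rot','opening','wrist_force'):print(k,np.round(o[k],4))
E
```

```text
time 0.95
q [ 2.76122e+01 -1.47460e+01 -6.67880e+00  9.80375e+01 -8.00000e-04
  3.31931e+01]
ee_pos [0.3561 0.1863 0.21  ]
tcp_rot [1.799844e+02 2.530000e-02 1.744191e+02]
opening 0.0511
wrist_force [0.5592 1.6626 0.9073]
```

Call:
step_arm(dr=[[0, 0, 0], [0, 0, 0], [0, 0, 0], [0, 0, 0], [0, 0, 0], [0, 0, 0], [0, 0, 0], [0, 0, 0]], xyz=[[-5.8, -6.6, -1.2], [-5.8, -6.6, -1.2], [-5.8, -6.6, -1.2], [-5.8, -6.6, -1.2], [-5.8, -6.6, -1.2], [-5.8, -6.6, -1.2], [-5.8, -6.6, -1.2], [-5.8, -6.6, -1.2]], gripper=[0.6, 0.6, 0.6, 0.6, 0.6, 0.6, 0.6, 0.6])

```text
time: 1.75
ee_pos: [0.5628, -0.1013, 0.2558]
tcp_rot: [-180.0, -0.1, 174.2]
wrist_force: [-0.7, -0.9, 0.3]
opening: 0.0508
```

```bash
python3 - <<'E'
from h import *
d=shot('wrist','w1')
E
```

```text
(no output)
```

View pics/w1.png

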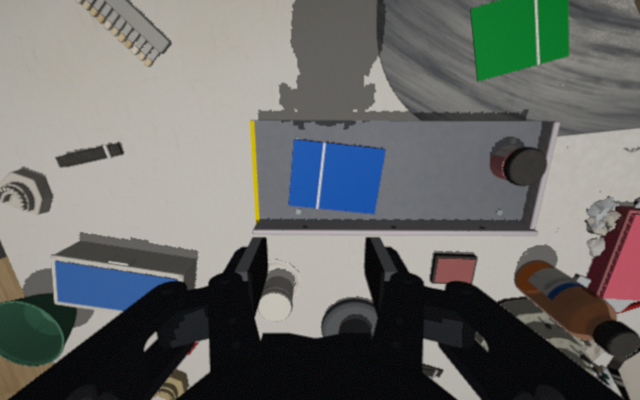

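The wrist view shows the ledge from about (252,120) to (558,235), the yellow end at its left (255,170), and the blank at (337,175). This view is good enough to measure from.

```bash
python3 - <<'E'
from h import *
im=cv2.imread('pics/w1.png')
cv2.imwrite('pics/w1a.png',cv2.resize(im[110:245,240:400],None,fx=5,fy=4.4,interpolation=cv2.INTER_CUBIC))
cv2.imwrite('pics/w1b.png',cv2.resize(im[110:245,440:570],None,fx=4.4,fy=4.4,interpolation=cv2.INTER_CUBIC))
E
```

```text
(no output)
```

View pics/w1a.png

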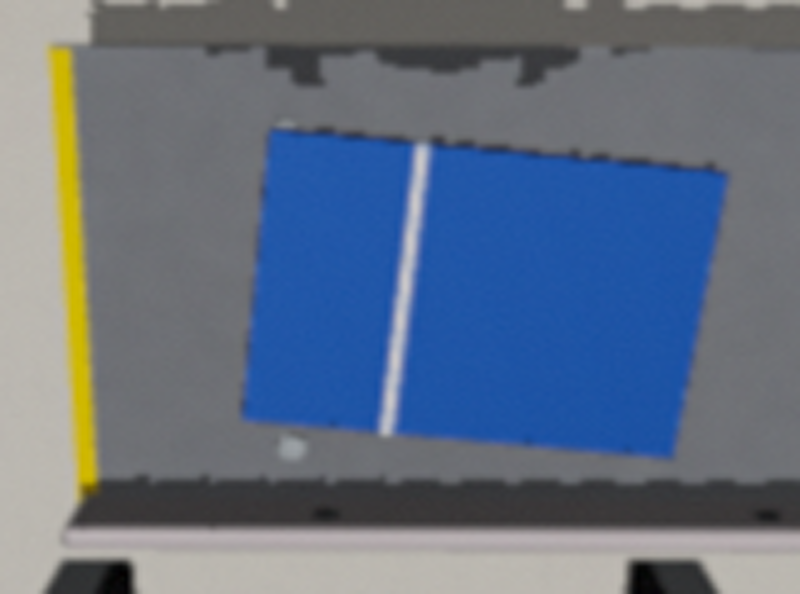

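View pics/w1b.png

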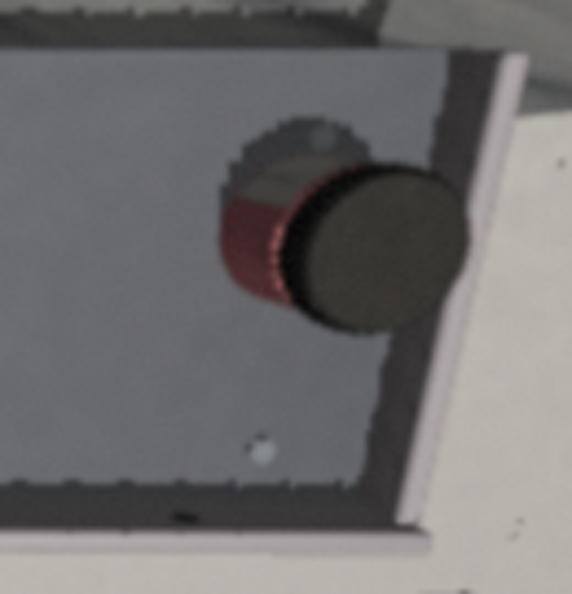

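```bash
python3 - <<'E'
from h import *
T=pickle.load(open('pics/top0.pkl','rb'));S=pickle.load(open('pics/scene0.pkl','rb'));W=pickle.load(open('pics/w1.pkl','rb'))
a=lambda p:np.array(p)/[5,4.4]+[240,110]-.4
b=lambda p:np.array(p)/[4.4,4.4]+[440,110]-.4
Lw=[[-.08,-.19,.05],[.06,-.19,.076],[.068,-.19,.076],[.068,.19,.076],[-.08,.182,.07],[-.08,.19,.07]]
lw=np.vstack([a([[50,46],[80,527],[63,545]]),b([[430,552],[500,54],[528,54]])])
r,f=fit([(W,Lw,lw)],0);print('ledge',r.x[:2].round(4),np.degrees(r.x[2]).round(2),f(r.x).round(1));L=r.x
B=[[.045,.06,.005],[.045,-.06,.005],[-.045,-.06,.005],[-.045,.06,.005]]
r,f=fit([(W,B,a([[676,458],[243,418],[271,130],[727,174]]))],.05);print('blank',r.x[:2].round(4),np.degrees(r.x[2]).round(2),f(r.x).round(1))
c,s=np.cos(L[2]),np.sin(L[2]);d=r.x[:2]-L[:2];print('blank in ledge',c*d[0]+s*d[1],-s*d[0]+c*d[1],np.degrees(r.x[2]-L[2]))
R=np.array([[c,-s],[s,c]])
print(bot.get_obs()['ee_pos'], R.T@(bot.get_obs()['ee_pos'][:2]-L[:2]))
E
```

```text
ledge [0.5912 0.002 ] -6.11 [-0.1 -0.2 -4.2  0.1 -0.5  1.6  0.   1.6  0.7 -0.5  1.1 -0.5]
blank [ 0.5768 -0.0755] -11.86 [-0.2  0.3 -0.2  0.6 -0.3 -0.3  0.8 -0.4]
blank in ledge -0.006049100330629638 -0.07855894509601272 -5.743730085835169
[ 0.56192563 -0.09988649  0.25615884] [-0.01822473 -0.10443233]
```

Call:
step_arm(dr=[[0, 0, 0], [0, 0, 0], [0, 0, 0], [0, 0, 0], [0, 0, 0], [0, 0, 0], [0, 0, 0], [0, 0, 0]], xyz=[[1.5, 0.6, 0], [1.5, 0.6, 0.5], [1.5, 0.6, 1.5], [1.5, 0.6, 2.5], [1.5, 0.6, 3.4], [1.5, 0.6, 4.2], [1.5, 0.6, 4.4], [1.5, 0.6, 4.4]], gripper=[0.6, 0.6, 0.6, 0.6, 0.6, 0.6, 0.6, 0.6])

```text
time: 2.6
ee_pos: [0.5024, -0.0667, 0.0815]
tcp_rot: [180.0, -0.1, 174.4]
wrist_force: [0.6, -0.8, 0.7]
opening: 0.0513
```

```bash
python3 - <<'E'
from h import *
d=shot('wrist','w2');d=shot('scene','s2')
im=d['image'][120:260,250:410,::-1]
cv2.imwrite('pics/s2c.png',cv2.resize(im,None,fx=5,fy=4.2,interpolation=cv2.INTER_CUBIC))
o=bot.get_obs();print(o['ee_pos'],o['tcp_rot'],o['wrist_force'])
E
```

```text
[ 0.50400835 -0.06722947  0.08380433] [-1.79998491e+02  1.26003725e-01  1.74422378e+02] [-0.0532721   1.04082507  0.90014808]
```

View pics/s2c.png

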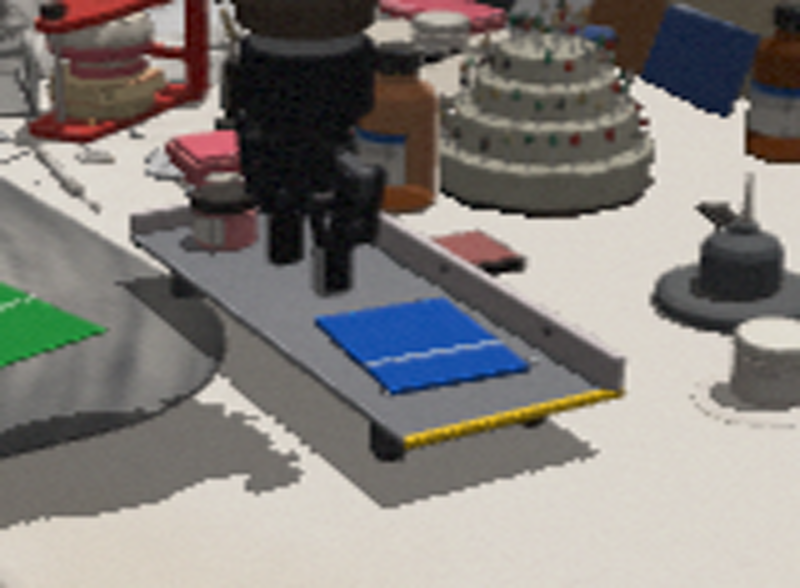

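View pics/w2.png

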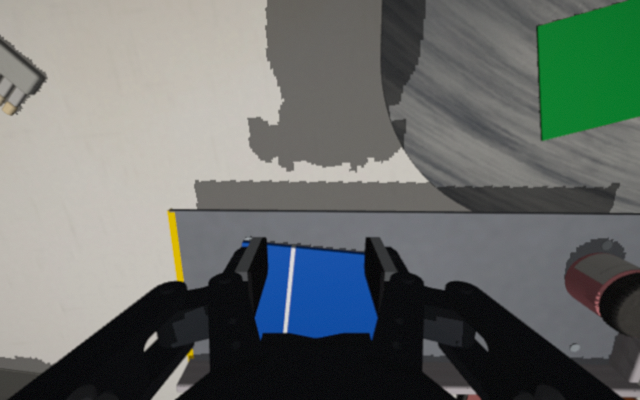

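```bash
python3 - <<'E'
from h import *
W=pickle.load(open('pics/w2.pkl','rb'))
P=np.array([np.array(bot.get_obs()['ee_pos']) for _ in range(1)])[0];print(P)
c,s=np.cos(np.radians(-5.7)),np.sin(np.radians(-5.7))
for z in(.084,.05):
  for a in(-.011,0,.011):
    for b in (-.0255,.0255):
      X=[P[0]+c*a-s*b,P[1]+s*a+c*b,z];print(z,a,b,w2pix(W,X).round(0))
# blank front corners
print(pix2w(W,[[243,241],[366,252]],.055))
E
```

```text
[ 0.50400835 -0.06722947  0.08380433]
0.084 -0.011 -0.0255 [[274. 214.]]
0.084 -0.011 0.0255 [[354. 214.]]
0.084 0 -0.0255 [[275. 230.]]
0.084 0 0.0255 [[353. 230.]]
0.084 0.011 -0.0255 [[275. 245.]]
0.084 0.011 0.0255 [[352. 245.]]
0.05 -0.011 -0.0255 [[280. 199.]]
0.05 -0.011 0.0255 [[348. 199.]]
0.05 0 -0.0255 [[281. 213.]]
0.05 0 0.0255 [[348. 213.]]
0.05 0.011 -0.0255 [[281. 226.]]
0.05 0.011 0.0255 [[347. 226.]]
[[ 0.51982863 -0.12370846  0.055     ]
 [ 0.5382769  -0.03017356  0.055     ]]
```

```bash
python3 - <<'E'
from h import *
S=pickle.load(open('pics/s2.pkl','rb'))
P=np.array([.504,-.0672])
c,s=np.cos(np.radians(-5.7)),np.sin(np.radians(-5.7))
f=lambda q:((q-[250,120])*[5,4.2]).round(0).tolist()
for sg in(-1,1):
 for z in(.08,.085,.09,.1,.11):
  print(sg,z,[f(w2pix(S,[P[0]+c*a-s*b*sg,P[1]+s*a+c*b*sg,z])[0]) for a,b in((-.011,.0255),(.011,.0255),(-.011,.037),(.011,.037))])
E
python3 - <<'E'
import cv2
im=cv2.imread('pics/s2.png')[140:210,285:345]
cv2.imwrite('pics/s2d.png',cv2.resize(im,None,fx=8,fy=8,interpolation=cv2.INTER_CUBIC))
im=cv2.imread('pics/w2.png')[200:340,200:440]
cv2.imwrite('pics/w2d.png',cv2.resize(im,None,fx=3.3,fy=3.3,interpolation=cv2.INTER_CUBIC)*2)
E
```

```text
-1 0.08 [[306.0, 348.0], [340.0, 341.0], [316.0, 355.0], [349.0, 348.0]]
-1 0.085 [[306.0, 342.0], [340.0, 334.0], [316.0, 348.0], [349.0, 341.0]]
-1 0.09 [[306.0, 335.0], [340.0, 328.0], [316.0, 342.0], [349.0, 335.0]]
-1 0.1 [[306.0, 322.0], [340.0, 315.0], [316.0, 329.0], [349.0, 322.0]]
-1 0.11 [[306.0, 309.0], [340.0, 302.0], [315.0, 316.0], [349.0, 309.0]]
1 0.08 [[265.0, 319.0], [298.0, 312.0], [257.0, 312.0], [289.0, 305.0]]
1 0.085 [[265.0, 312.0], [298.0, 305.0], [257.0, 306.0], [289.0, 299.0]]
1 0.09 [[265.0, 306.0], [298.0, 299.0], [256.0, 300.0], [289.0, 293.0]]
1 0.1 [[265.0, 293.0], [298.0, 287.0], [256.0, 287.0], [289.0, 280.0]]
1 0.11 [[265.0, 280.0], [298.0, 274.0], [256.0, 274.0], [289.0, 268.0]]
```

View pics/s2d.png

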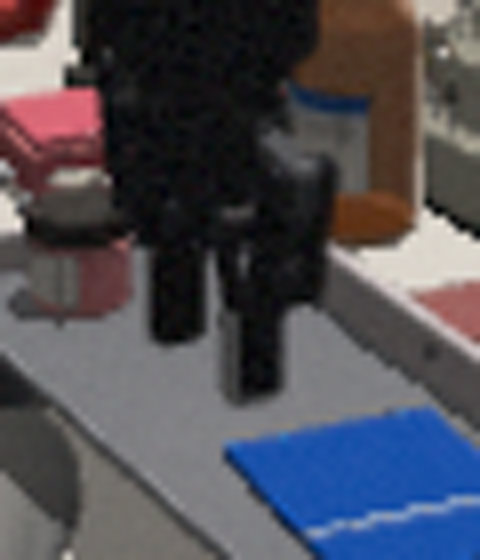

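View pics/w2d.png

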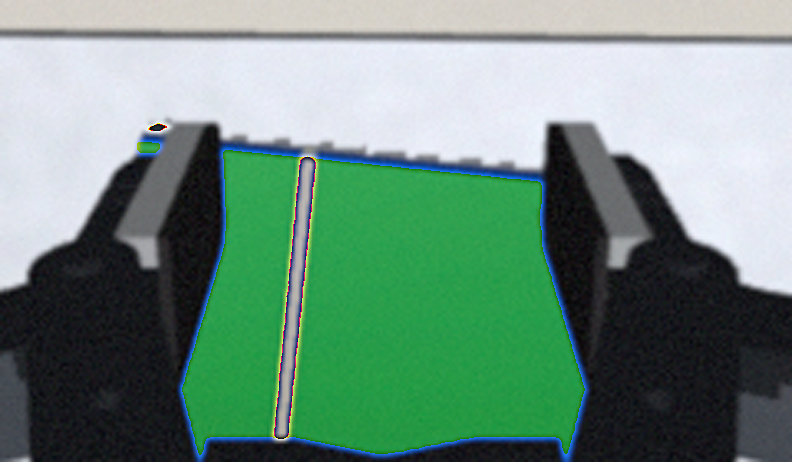

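```bash
python3 - <<'E'
from h import *
W=pickle.load(open('pics/w2.pkl','rb'));W0=pickle.load(open('pics/w1.pkl','rb'))
print('cam',-W['R'].T@W['t'],W['R'].round(3).tolist())
for z in(.084,.1,.11,.115,.12,.13):
  p=pix2w(W,[[266,237.6],[365.8,237.6]],z);print(z,p.round(4).tolist(),np.linalg.norm(p[0]-p[1]))
E
```

```text
cam [ 0.43131431 -0.05912381  0.25980229] [[0.097, 0.995, 0.0], [0.956, -0.093, 0.279], [0.277, -0.027, -0.96]]
0.084 [[0.5064, -0.0991, 0.084], [0.5127, -0.0339, 0.084]] 0.0655565319857663
0.1 [[0.4995, -0.0955, 0.1], [0.5053, -0.0362, 0.1]] 0.059590144852297945
0.11 [[0.4953, -0.0932, 0.11], [0.5007, -0.0376, 0.11]] 0.055861152893880224
0.115 [[0.4931, -0.0921, 0.115], [0.4984, -0.0383, 0.115]] 0.05399665691467136
0.12 [[0.491, -0.0909, 0.12], [0.496, -0.0391, 0.12]] 0.052132160935462496
0.13 [[0.4867, -0.0887, 0.13], [0.4914, -0.0405, 0.13]] 0.04840316897704475
```

Call:
step_arm(dr=[[0, 0, 0], [0, 0, 0], [0, 0, 0], [0, 0, 0], [0, 0, 0], [0, 0, 0], [0, 0, 0], [0, 0, 0]], xyz=[[0, 0, 0.1], [0, 0, 0.2], [0, 0, 0.3], [0, 0, 0.4], [0, 0, 0.5], [0, 0, 0.6], [0, 0, 0.6], [0, 0, 0.6]], gripper=[0.6, 0.6, 0.6, 0.6, 0.6, 0.6, 0.6, 0.6])

```text
time: 3.5
ee_pos: [0.5033, -0.0675, 0.0578]
tcp_rot: [180.0, -0.0, 174.4]
wrist_force: [-0.3, -0.0, 1.3]
opening: 0.0514
```

```bash
python3 - <<'E'
from h import *
d=shot('wrist','w3');d=shot('scene','s3')
im=d['image'][140:210,265:345,::-1]
cv2.imwrite('pics/s3c.png',cv2.resize(im,None,fx=8,fy=8,interpolation=cv2.INTER_CUBIC))
im=cv2.imread('pics/w3.png')[160:300,200:440]
cv2.imwrite('pics/w3d.png',cv2.resize(im,None,fx=3.3,fy=3.3,interpolation=cv2.INTER_CUBIC))
for i in range(1):
  o=bot.get_obs();print(o['ee_pos'],o['tcp_rot'],o['wrist_force'])
E
```

```text
[ 0.50348935 -0.06751897  0.05808979] [-1.79999742e+02  1.27713015e-02  1.74394284e+02] [ 0.51240405  0.22383351 -0.06553106]
```

View pics/s3c.png

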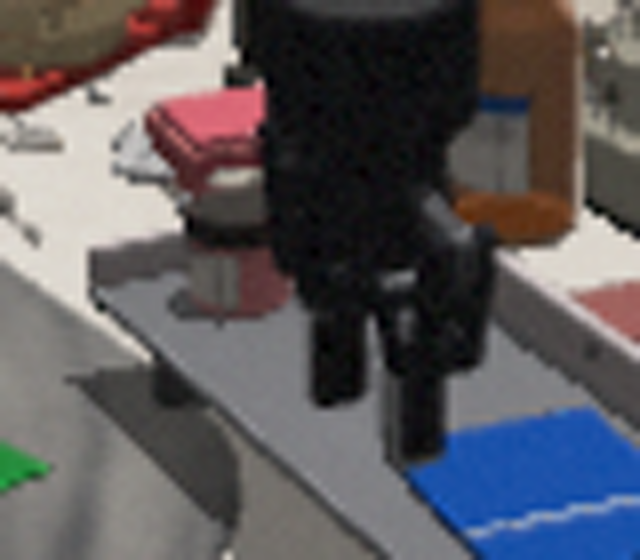

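View pics/w3d.png

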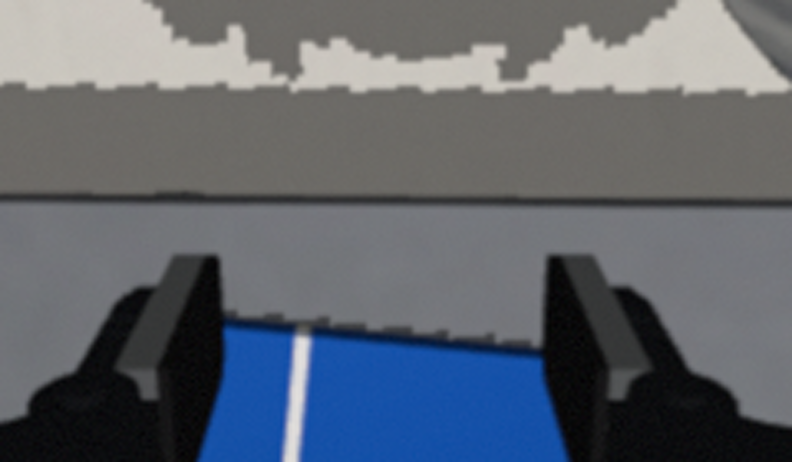

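Call:
step_arm(dr=[[0, 0, 0], [0, 0, 0], [0, 0, 0], [0, 0, 0], [0, 0, 0], [0, 0, 0], [0, 0, 0], [0, 0, 0]], xyz=[[0, 0, 0.05], [0, 0, 0.1], [0, 0, 0.15], [0, 0, 0.2], [0, 0, 0.25], [0, 0, 0.3], [0, 0, 0.3], [0, 0, 0.3]], gripper=[0.6, 0.6, 0.6, 0.6, 0.6, 0.6, 0.6, 0.6])

```text
time: 4.4
ee_pos: [0.5034, -0.0675, 0.0459]
tcp_rot: [-180.0, -0.0, 174.4]
wrist_force: [0.5, 0.0, 0.4]
opening: 0.0511
```

```bash
python3 - <<'E'
from h import *
d=shot('scene','s4')
im=d['image'][140:210,265:345,::-1]
cv2.imwrite('pics/s4c.png',cv2.resize(im,None,fx=8,fy=8,interpolation=cv2.INTER_CUBIC))
o=bot.get_obs();print(o['ee_pos'],o['wrist_force'],o['joint_efforts'])
E
```

```text
[ 0.50343907 -0.06750291  0.04596257] [0.48084384 0.80392531 0.0707205 ] [ 1.16448209e-03 -4.54058576e+01  4.65173328e+01 -1.87487742e-03
 -2.54491360e-04 -4.85497765e-06]
```

View pics/s4c.png

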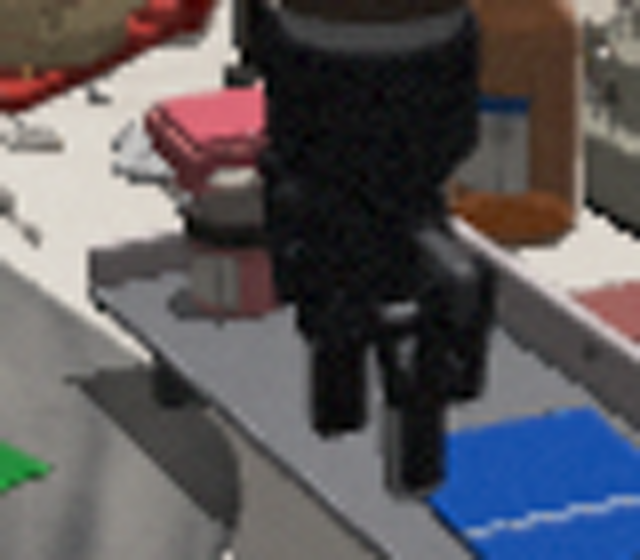

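Call:
step_arm(dr=[[0, 0, 0], [0, 0, 0], [0, 0, 0], [0, 0, 0], [0, 0, 0], [0, 0, 0], [0, 0, 0], [0, 0, 0]], xyz=[[0, 0, 0.08], [0, 0, 0.16], [0, 0, 0.24], [0, 0, 0.32], [0, 0, 0.4], [0, 0, 0.4], [0, 0, 0.4], [0, 0, 0.4]], gripper=[0.6, 0.6, 0.6, 0.6, 0.6, 0.6, 0.6, 0.6])

```text
time: 5.25
ee_pos: [0.5035, -0.0675, 0.0301]
tcp_rot: [-180.0, 0.0, 174.4]
wrist_force: [0.3, 0.2, -0.2]
opening: 0.0514
```

```bash
python3 - <<'E'
from h import *
d=shot('wrist','w5');d=shot('scene','s5')
im=d['image'][160:210,290:350,::-1]
a=cv2.resize(im,(600,500),interpolation=cv2.INTER_CUBIC)
cv2.imwrite('pics/s5c.png',a)
im=cv2.imread('pics/w5.png')[160:300,200:440]
cv2.imwrite('pics/w5d.png',cv2.resize(im,None,fx=3.3,fy=3.3,interpolation=cv2.INTER_CUBIC))
o=bot.get_obs();print(o['ee_pos'],o['wrist_force'])
W=pickle.load(open('pics/w5.pkl','rb'))
for z in(.05,.055,.06,.065,.07):
  p=pix2w(W,[[266,237.6],[365.8,237.6]],z);print(z,p.round(4).tolist(),np.linalg.norm(p[0]-p[1]))
E
```

```text
[ 0.50352238 -0.06751105  0.03009611] [-0.35725512 -0.53123242 -0.54503458]
0.05 [[0.4999, -0.0959, 0.05], [0.5057, -0.0372, 0.05]] 0.05903725065198562
0.055 [[0.4978, -0.0948, 0.055], [0.5034, -0.0379, 0.055]] 0.05717124644162407
0.06 [[0.4957, -0.0936, 0.06], [0.5011, -0.0386, 0.06]] 0.055305242231262576
0.065 [[0.4935, -0.0925, 0.065], [0.4987, -0.0393, 0.065]] 0.05343923802090104
0.07 [[0.4914, -0.0914, 0.07], [0.4964, -0.04, 0.07]] 0.05157323381053952
```

View pics/s5c.png

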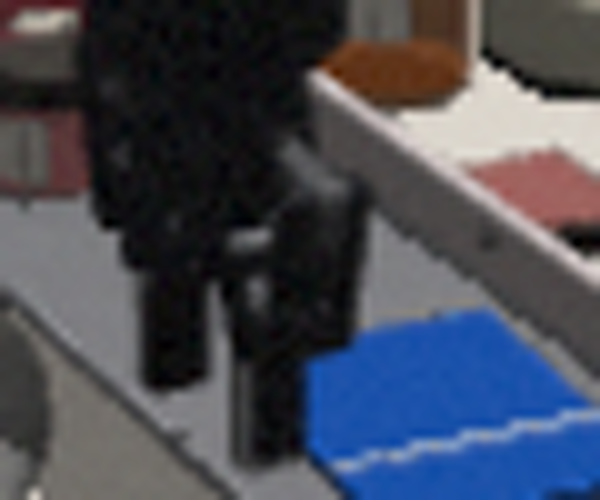

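View pics/w5d.png

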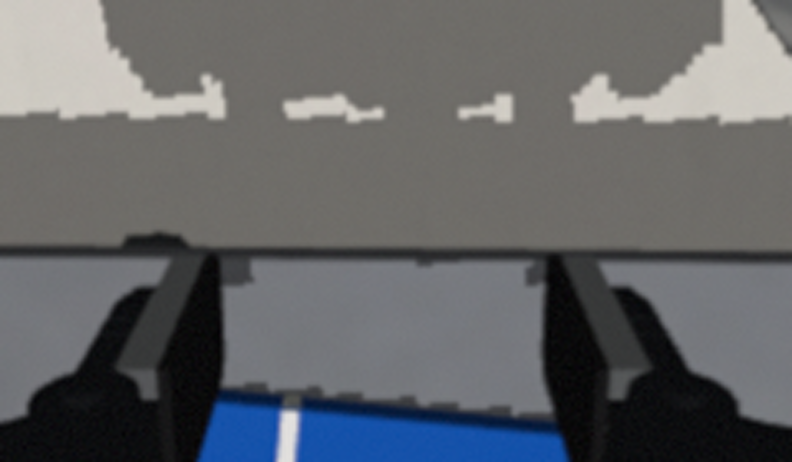

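Call:
step_arm(dr=[[0, 0, 0], [0, 0, 0], [0, 0, 0], [0, 0, 0], [0, 0, 0], [0, 0, 0], [0, 0, 0], [0, 0, 0]], xyz=[[-0.15, 0, 0], [-0.15, 0, 0.03], [-0.15, 0, 0.06], [-0.15, 0, 0.09], [-0.15, 0, 0.12], [-0.15, 0, 0.15], [-0.15, 0, 0.15], [-0.15, 0, 0.15]], gripper=[0.6, 0.6, 0.6, 0.6, 0.6, 0.6, 0.6, 0.6])

```text
time: 6.15
ee_pos: [0.5093, -0.0681, 0.0239]
tcp_rot: [180.0, 0.0, 174.4]
wrist_force: [0.1, 0.0, -0.5]
opening: 0.0512
```

Call:
step_arm(dr=[[0, 0, 0], [0, 0, 0], [0, 0, 0], [0, 0, 0], [0, 0, 0], [0, 0, 0], [0, 0, 0], [0, 0, 0]], xyz=[[0, 0, 0.01], [0, 0, 0.02], [0, 0, 0.03], [0, 0, 0.04], [0, 0, 0.05], [0, 0, 0.05], [0, 0, 0.05], [0, 0, 0.05]], gripper=[0.6, 0.6, 0.6, 0.6, 0.6, 0.6, 0.6, 0.6])

```text
time: 6.95
ee_pos: [0.5094, -0.0681, 0.0219]
tcp_rot: [-180.0, 0.0, 174.4]
wrist_force: [-0.7, -1.1, -0.5]
opening: 0.0511
```

```bash
python3 - <<'E'
from h import *
d=shot('wrist','w6');d=shot('scene','s6')
im=d['image'][160:210,290:350,::-1]
a=cv2.resize(im,(600,500),interpolation=cv2.INTER_CUBIC)
cv2.imwrite('pics/s6c.png',a)
im=cv2.imread('pics/w6.png')[160:300,200:440]
cv2.imwrite('pics/w6d.png',cv2.resize(im,None,fx=3.3,fy=3.3,interpolation=cv2.INTER_CUBIC))
o=bot.get_obs();print(o['ee_pos'],o['wrist_force'])
E
```

```text
[ 0.5093705  -0.06808554  0.02191055] [ 0.6078757   0.36533717 -0.01983954]
```

View pics/s6c.png

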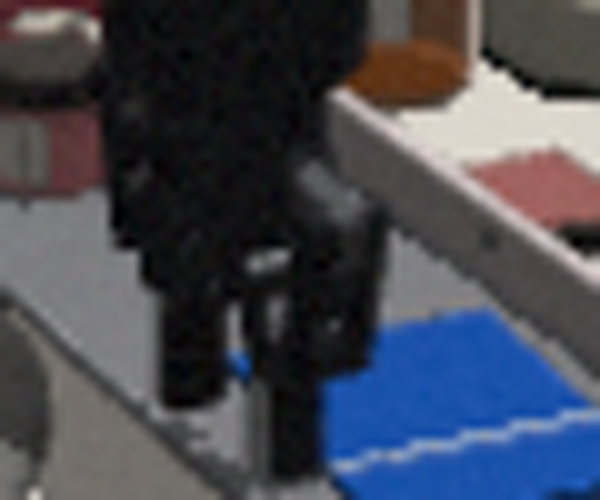

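View pics/w6d.png

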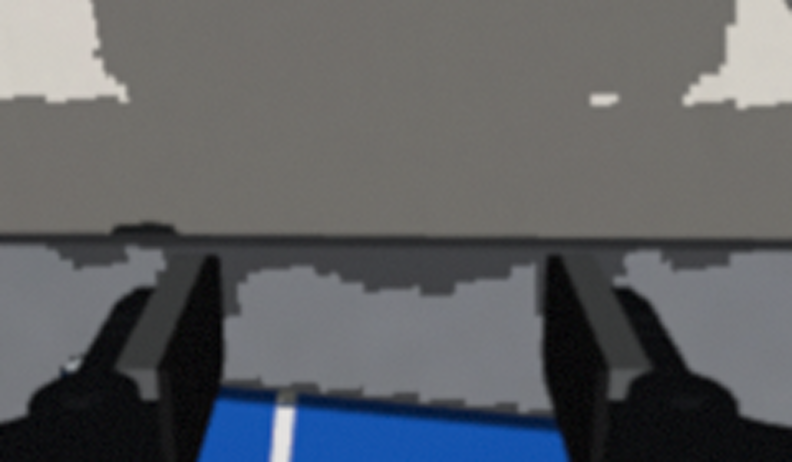

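Call:
step_arm(dr=[[0, 0, 0], [0, 0, 0], [0, 0, 0], [0, 0, 0], [0, 0, 0], [0, 0, 0], [0, 0, 0], [0, 0, 0]], xyz=[[0, 0, 0.01], [0, 0, 0.02], [0, 0, 0.03], [0, 0, 0.04], [0, 0, 0.05], [0, 0, 0.05], [0, 0, 0.05], [0, 0, 0.05]], gripper=[0.6, 0.6, 0.6, 0.6, 0.6, 0.6, 0.6, 0.6])

```text
time: 7.85
ee_pos: [0.5094, -0.0681, 0.02]
tcp_rot: [180.0, 0.0, 174.4]
wrist_force: [-0.1, 0.1, -0.2]
opening: 0.0511
```

Call:
step_arm(dr=[[0, 0, 0], [0, 0, 0], [0, 0, 0], [0, 0, 0], [0, 0, 0], [0, 0, 0], [0, 0, 0], [0, 0, 0]], xyz=[[0, 0, 0.01], [0, 0, 0.02], [0, 0, 0.03], [0, 0, 0.04], [0, 0, 0.05], [0, 0, 0.05], [0, 0, 0.05], [0, 0, 0.05]], gripper=[0.6, 0.6, 0.6, 0.6, 0.6, 0.6, 0.6, 0.6])

```text
time: 8.65
ee_pos: [0.5094, -0.0681, 0.0179]
tcp_rot: [180.0, 0.0, 174.4]
wrist_force: [-0.0, -0.7, 0.3]
opening: 0.0513
```

Call:
step_arm(dr=[[0, 0, 0], [0, 0, 0], [0, 0, 0], [0, 0, 0], [0, 0, 0], [0, 0, 0], [0, 0, 0], [0, 0, 0]], xyz=[[0, 0, 0.01], [0, 0, 0.02], [0, 0, 0.03], [0, 0, 0.04], [0, 0, 0.05], [0, 0, 0.05], [0, 0, 0.05], [0, 0, 0.05]], gripper=[0.6, 0.6, 0.6, 0.6, 0.6, 0.6, 0.6, 0.6])

```text
time: 9.45
ee_pos: [0.5094, -0.0681, 0.0159]
tcp_rot: [180.0, 0.0, 174.4]
wrist_force: [-0.0, -0.4, 0.7]
opening: 0.051
```

```bash
python3 - <<'E'
from h import *
d=shot('wrist','w7');d=shot('scene','s7')
im=d['image'][160:210,290:350,::-1]
a=cv2.resize(im,(600,500),interpolation=cv2.INTER_CUBIC)
im=cv2.imread('pics/w7.png')[210:310,230:410]
cv2.imwrite('pics/w7d.png',cv2.resize(im,None,fx=4.4,fy=4.4,interpolation=cv2.INTER_CUBIC))
cv2.imwrite('pics/s7c.png',a)
E
```

```text
(no output)
```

View pics/s7c.png

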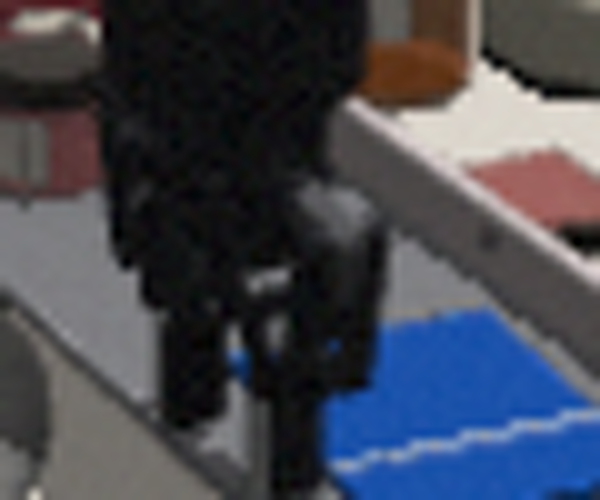

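View pics/w7d.png

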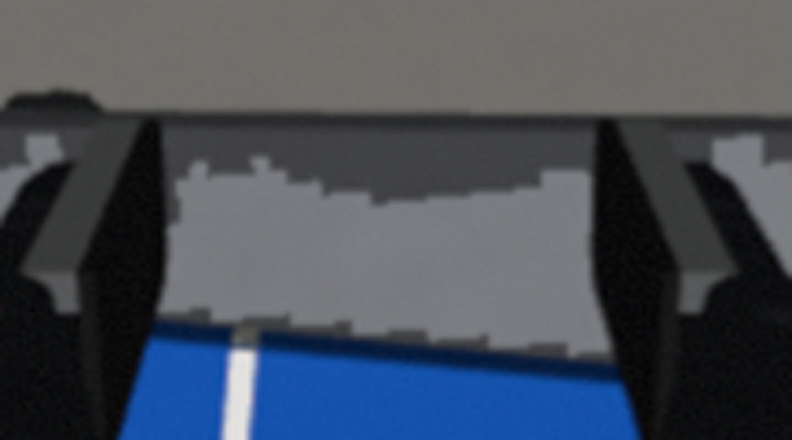

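Call:
step_arm(dr=[[0, 0, 0], [0, 0, 0], [0, 0, 0], [0, 0, 0], [0, 0, 0], [0, 0, 0], [0, 0, 0], [0, 0, 0]], xyz=[[0, 0, 0.01], [0, 0, 0.02], [0, 0, 0.03], [0, 0, 0.04], [0, 0, 0.05], [0, 0, 0.05], [0, 0, 0.05], [0, 0, 0.05]], gripper=[0.6, 0.6, 0.6, 0.6, 0.6, 0.6, 0.6, 0.6])

```text
time: 10.35
ee_pos: [0.5094, -0.0681, 0.0139]
tcp_rot: [-180.0, 0.0, 174.4]
wrist_force: [-0.0, -0.1, -0.8]
opening: 0.0512
```

Call:
step_arm(dr=[[0, 0, 0], [0, 0, 0], [0, 0, 0], [0, 0, 0], [0, 0, 0], [0, 0, 0], [0, 0, 0], [0, 0, 0]], xyz=[[0, 0, 0.01], [0, 0, 0.02], [0, 0, 0.03], [0, 0, 0.04], [0, 0, 0.04], [0, 0, 0.04], [0, 0, 0.04], [0, 0, 0.04]], gripper=[0.6, 0.6, 0.6, 0.6, 0.6, 0.6, 0.6, 0.6])

```text
time: 11.15
ee_pos: [0.5094, -0.0681, 0.0123]
tcp_rot: [180.0, 0.0, 174.4]
wrist_force: [0.6, -0.1, -0.4]
opening: 0.051
```

Call:
step_arm(dr=[[0, 0, 0], [0, 0, 0], [0, 0, 0], [0, 0, 0], [0, 0, 0], [0, 0, 0], [0, 0, 0], [0, 0, 0]], xyz=[[0, 0, 0.01], [0, 0, 0.02], [0, 0, 0.03], [0, 0, 0.04], [0, 0, 0.05], [0, 0, 0.05], [0, 0, 0.05], [0, 0, 0.05]], gripper=[0.6, 0.6, 0.6, 0.6, 0.6, 0.6, 0.6, 0.6])

```text
time: 11.95
ee_pos: [0.5094, -0.0681, 0.0112]
tcp_rot: [-180.0, 0.0, 174.4]
wrist_force: [-3.8, 1.1, 8.2]
opening: 0.0512
```

```bash
python3 - <<'E'
from h import *
d=shot('wrist','w8');d=shot('scene','s8')
im=d['image'][160:220,290:350,::-1]
a=cv2.resize(im,(600,600),interpolation=cv2.INTER_CUBIC)
im=cv2.imread('pics/w8.png')[210:310,230:410]
cv2.imwrite('pics/w8d.png',cv2.resize(im,None,fx=4.4,fy=4.4,interpolation=cv2.INTER_CUBIC))
cv2.imwrite('pics/s8c.png',cv2.convertScaleAbs(a,alpha=2))
E
```

```text
(no output)
```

View pics/s8c.png

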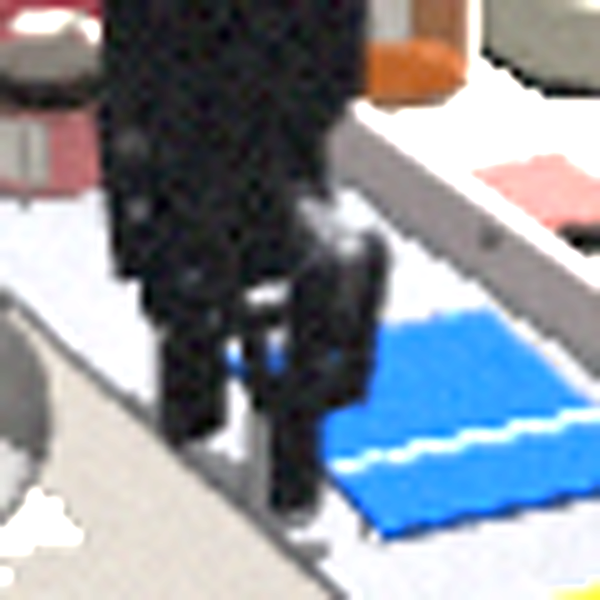

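View pics/w8d.png

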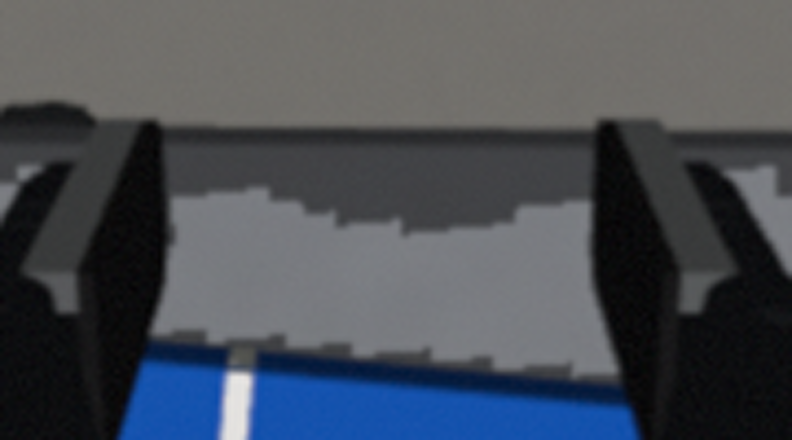

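The wrist force shows contact with the deck at TCP z ≈ 0.011. The scene crop agrees: both tips are down on the deck in front of the blank. I'll lift about 2 mm and push the blank towards the fence.

Call:
step_arm(dr=[[0, 0, 0], [0, 0, 0], [0, 0, 0], [0, 0, 0], [0, 0, 0], [0, 0, 0], [0, 0, 0], [0, 0, 0]], xyz=[[0, 0, -0.06], [-0.1, 0, -0.06], [-0.2, 0, -0.06], [-0.3, 0, -0.06], [-0.4, 0, -0.06], [-0.5, 0, -0.06], [-0.6, 0, -0.06], [-0.65, 0, -0.06]], gripper=[0.6, 0.6, 0.6, 0.6, 0.6, 0.6, 0.6, 0.6])

```text
time: 12.85
ee_pos: [0.5356, -0.0706, 0.0126]
tcp_rot: [180.0, -0.0, 174.4]
wrist_force: [-0.4, -0.7, -0.8]
opening: 0.0513
```

```bash
python3 - <<'E'
from h import *
d=shot('wrist','w9');d=shot('scene','s9')
im=d['image'][150:220,290:370,::-1]
a=cv2.resize(im,None,fx=8,fy=8,interpolation=cv2.INTER_CUBIC)
cv2.imwrite('pics/s9c.png',cv2.convertScaleAbs(a,alpha=1.5))
o=bot.get_obs();print(o['ee_pos'],o['wrist_force'])
E
```

```text
[ 0.53557032 -0.07060974  0.01261723] [-0.58490252  0.68535867 -0.10418339]
```

View pics/s9c.png

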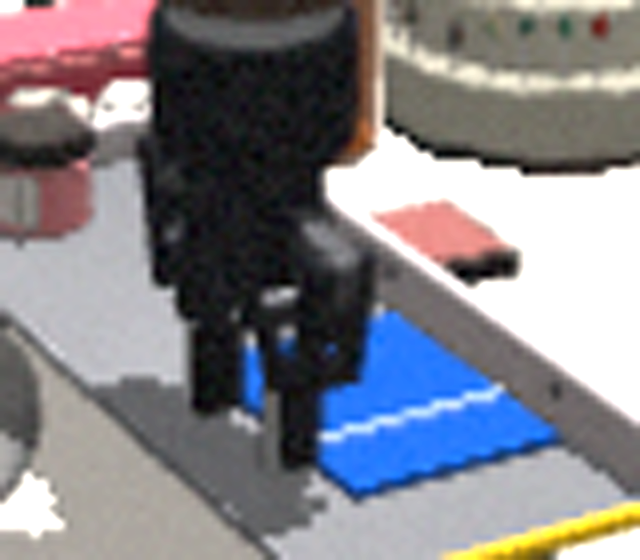

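View pics/w9.png

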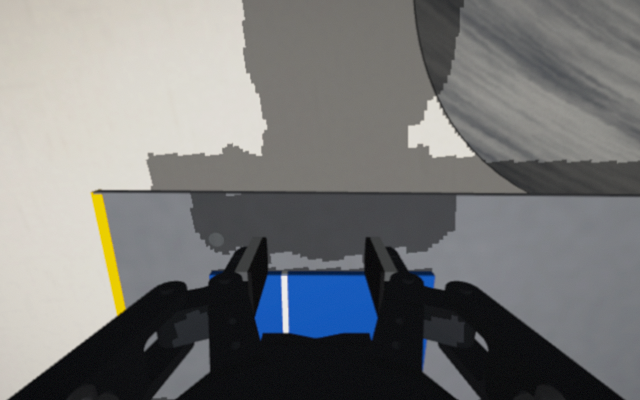

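Call:
step_arm(dr=[[0, 0, 0], [0, 0, 0], [0, 0, 0], [0, 0, 0], [0, 0, 0], [0, 0, 0], [0, 0, 0], [0, 0, 0]], xyz=[[-0.04, 0, 0], [-0.08, 0, 0], [-0.1, 0, 0], [-0.12, 0, 0], [-0.14, 0, 0], [-0.15, 0, 0], [-0.16, 0, 0], [-0.16, 0, 0]], gripper=[0.6, 0.6, 0.6, 0.6, 0.6, 0.6, 0.6, 0.6])

```text
time: 13.75
ee_pos: [0.5417, -0.0713, 0.0127]
tcp_rot: [180.0, 0.0, 174.4]
wrist_force: [0.1, 0.1, 0.6]
opening: 0.0513
```

Call:
step_arm(dr=[[0, 0, 0], [0, 0, 0], [0, 0, 0], [0, 0, 0], [0, 0, 0], [0, 0, 0], [0, 0, 0], [0, 0, 0]], xyz=[[-0.01, 0, 0], [-0.02, 0, 0], [-0.03, 0, 0], [-0.04, 0, 0], [-0.04, 0, 0], [-0.04, 0, 0], [-0.04, 0, 0], [-0.04, 0, 0]], gripper=[0.6, 0.6, 0.6, 0.6, 0.6, 0.6, 0.6, 0.6])

```text
time: 14.55
ee_pos: [0.5425, -0.0712, 0.0126]
tcp_rot: [180.0, -0.1, 174.4]
wrist_force: [-4.8, 2.0, 1.4]
opening: 0.051
```

Call:
step_arm(dr=[[0, 0, 0], [0, 0, 0], [0, 0, 0], [0, 0, 0], [0, 0, 0], [0, 0, 0], [0, 0, 0], [0, 0, 0]], xyz=[[-0.01, 0, 0], [-0.02, 0, 0], [-0.02, 0, 0], [-0.02, 0, 0], [0.2, 0, 0], [0.5, 0, 0], [0.5, 0, -1], [0.5, 0, -2]], gripper=[0.6, 0.6, 0.6, 0.6, 0.6, 0.6, 0.6, 0.6])

```text
time: 15.35
ee_pos: [0.5215, -0.0693, 0.0927]
tcp_rot: [-180.0, -0.1, 174.4]
wrist_force: [0.8, -0.2, 0.1]
opening: 0.0512
```

```bash
python3 - <<'E'
from h import *
d=shot('wrist','w10')
o=bot.get_obs();print(o['ee_pos'],o['wrist_force'])
E
```

```text
[ 0.52474106 -0.06971541  0.10078856] [-0.28776223  0.45954797  6.8727313 ]
```

View pics/w10.png

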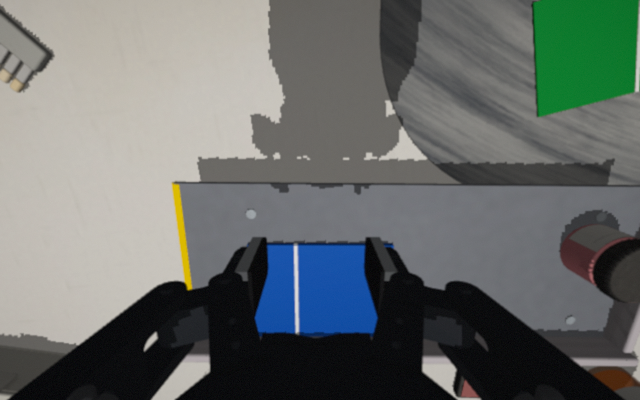

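Call:
step_arm(dr=[[0, 0, -0.15], [0, 0, -0.3], [0, 0, -0.45], [0, 0, -0.6], [0, 0, -0.75], [0, 0, -0.9], [0, 0, -1.05], [0, 0, -1.2]], xyz=[[-0.4, 0.5, 0], [-0.8, 1.0, 0], [-1.2, 1.5, 0], [-1.6, 2.0, 0], [-1.78, 2.07, 0], [-1.78, 2.07, 0], [-1.78, 2.07, 0], [-1.78, 2.07, 0]], gripper=[0.6, 0.6, 0.6, 0.6, 0.6, 0.6, 0.6, 0.6])

```text
time: 16.2
ee_pos: [0.602, 0.006, 0.0927]
tcp_rot: [-180.0, 0.0, -116.5]
wrist_force: [-0.1, -0.4, 0.5]
opening: 0.0513
```

Call:
step_arm(dr=[[0, 0, -0.15], [0, 0, -0.3], [0, 0, -0.37], [0, 0, -0.37], [0, 0, -0.37], [0, 0, -0.37], [0, 0, -0.37], [0, 0, -0.37]], xyz=[[0, 0, 0], [0, 0, 0], [0, 0, 0], [0, 0, 0], [0, 0, 0], [0, 0, 0], [0, 0, 0], [0, 0, 0]], gripper=[0.6, 0.6, 0.6, 0.6, 0.6, 0.6, 0.6, 0.6])

```text
time: 17.0
ee_pos: [0.6022, 0.006, 0.0927]
tcp_rot: [-180.0, -0.0, -95.7]
wrist_force: [-0.1, -1.1, -0.1]
opening: 0.0514
```

```bash
python3 - <<'E'
from h import *
d=shot('wrist','w11')
o=bot.get_obs();print(o['ee_pos'],o['tcp_rot'],o['wrist_force'],o['q'])
E
```

```text
[0.6022552  0.00600194 0.09268791] [-1.79999301e+02 -2.01846734e-03 -9.56759569e+01] [ 0.36218216 -0.03173934  0.62257352] [ 5.72086472e-01  1.13153672e+01  5.74315102e+00  8.44273082e+01
 -2.08260201e-03 -8.37519566e+01]
```

View pics/w11.png

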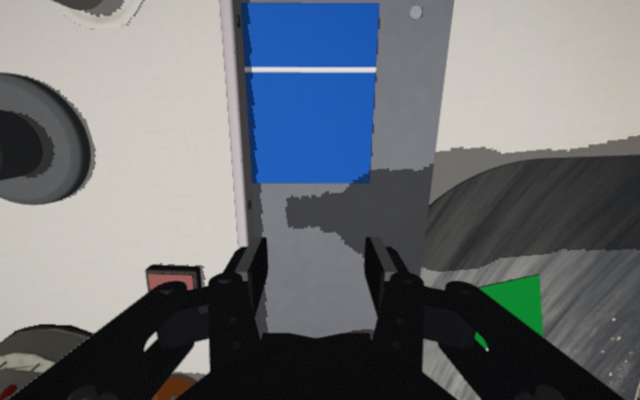

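```bash
python3 - <<'E'
from h import *
W=pickle.load(open('pics/w11.pkl','rb'))
im=cv2.imread('pics/w11.png')
cv2.imwrite('pics/w11c.png',cv2.resize(im[0:270,210:460],None,fx=3,fy=2.2,interpolation=cv2.INTER_CUBIC))
b=im.astype(int); m=((b[:,:,0]-b[:,:,2])>70).astype(np.uint8)
m[:, 400:]=0; m[:,:230]=0
n,l,st,ce=cv2.connectedComponentsWithStats(m);print(st)
E
```

```text
[[     0      0    640    400 233938]
 [   242      3    137     64   8556]
 [   246     72    129    111  13506]]
```

View pics/w11c.png

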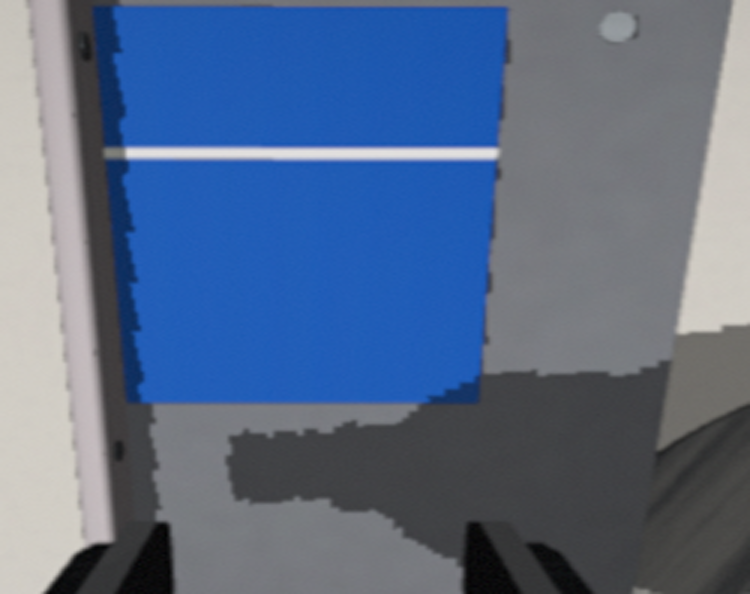

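```bash
python3 - <<'E'
from h import *
W=pickle.load(open('pics/w11.pkl','rb'))
s=lambda p:np.array(p)/[3,2.2]+[210,0]-.4
B=[[.045,-.06,.005],[-.045,-.06,.005],[-.045,.06,.005],[.045,.06,.005]]
r,f=fit([(W,B,s([[94,7],[509,7],[481,403],[128,402]]))],.05);p=r.x
print(p[:2],np.degrees(p[2]),f(p).round(1))
c,S=np.cos(p[2]),np.sin(p[2]); R=np.array([[c,-S],[S,c]])
t=bot.get_obs()['ee_pos'][:2]; print('tcp in blank',R.T@(t-p[:2]))
for z in(.05,.076):
  q=pix2w(W,s([[65,0],[112,535]]),z);d=q[0]-q[1];print(z,((q[:,:2]-p[:2])@R).round(4),np.degrees(np.arctan2(-d[0],-d[1]))*-1)
E
```

```text
[ 0.59738513 -0.07240744] -5.656158749624701 [-0.5 -0.5  0.6 -0.5  0.   0.6 -0.1  1.1]
tcp in blank [-0.00288154  0.07850762]
0.05 [[ 0.052  -0.0631]
 [ 0.0536  0.1118]] -6.162178629408587
0.076 [[ 0.0455 -0.0547]
 [ 0.0468  0.0996]] -6.162178629408573
```

Call:
step_arm(dr=[[0, 0, 0], [0, 0, 0], [0, 0, 0], [0, 0, 0], [0, 0, 0], [0, 0, 0], [0, 0, 0], [0, 0, 0]], xyz=[[0, 0, 0.6], [0, 0, 1.2], [0, 0, 1.6], [0, 0, 1.8], [0, 0, 1.9], [0, 0, 1.95], [0, 0, 2.0], [0, 0, 2.0]], gripper=[0.6, 0.6, 0.6, 0.6, 0.6, 0.6, 0.6, 0.6])

```text
time: 17.85
ee_pos: [0.6026, 0.006, 0.0132]
tcp_rot: [-180.0, 0.0, -95.6]
wrist_force: [0.2, -0.3, -0.5]
opening: 0.0512
```

Call:
step_arm(dr=[[0, 0, 0], [0, 0, 0], [0, 0, 0], [0, 0, 0], [0, 0, 0], [0, 0, 0], [0, 0, 0], [0, 0, 0]], xyz=[[0.1, 0, 0], [0.2, 0, 0], [0.3, 0, 0], [0.4, 0, 0], [0.5, 0, 0], [0.6, 0, 0], [0.7, 0, 0], [0.8, 0, 0]], gripper=[0.6, 0.6, 0.6, 0.6, 0.6, 0.6, 0.6, 0.6])

```text
time: 18.65
ee_pos: [0.5991, -0.0261, 0.0128]
tcp_rot: [-180.0, 0.0, -95.6]
wrist_force: [0.7, 1.8, 1.9]
opening: 0.051
```

```bash
python3 - <<'E'
from h import *
d=shot('wrist','w12');d=shot('scene','s12')
im=d['image'][150:230,290:380,::-1]
cv2.imwrite('pics/s12c.png',cv2.convertScaleAbs(cv2.resize(im,None,fx=7,fy=7,interpolation=cv2.INTER_CUBIC),alpha=1.5))
o=bot.get_obs();print(o['ee_pos'],o['tcp_rot'],o['wrist_force'])
E
```

```text
[ 0.59901396 -0.02653483  0.0126397 ] [ 1.79995718e+02 -2.41152988e-02 -9.56829432e+01] [ 0.80140505 -1.16665077  0.94508678]
```

View pics/s12c.png

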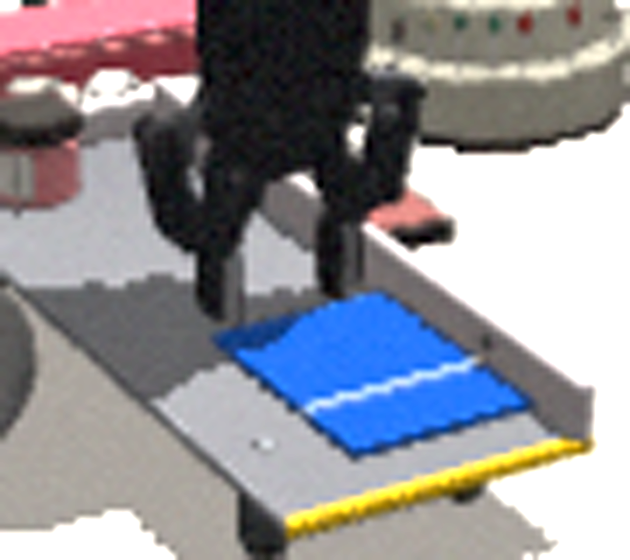

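View pics/w12.png

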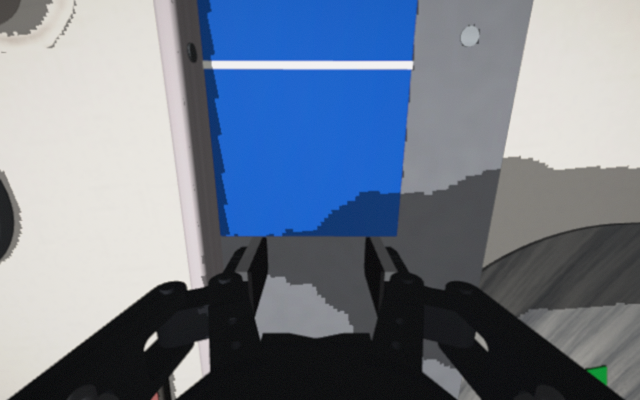

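The wrist view shows the fingers at the blank's trailing edge (row 237), the line at row 65, and the blank still along the fence. I'll keep pushing.

Call:
step_arm(dr=[[0, 0, 0], [0, 0, 0], [0, 0, 0], [0, 0, 0], [0, 0, 0], [0, 0, 0], [0, 0, 0], [0, 0, 0]], xyz=[[0.15, 0, 0], [0.3, 0, 0], [0.45, 0, 0], [0.6, 0, 0], [0.75, 0, 0], [0.9, 0, 0], [1.05, 0, 0], [1.2, 0, 0]], gripper=[0.6, 0.6, 0.6, 0.6, 0.6, 0.6, 0.6, 0.6])

```text
time: 19.55
ee_pos: [0.5943, -0.0742, 0.0126]
tcp_rot: [180.0, -0.0, -95.7]
wrist_force: [-0.1, 0.3, 0.1]
opening: 0.0508
```

```bash
python3 - <<'E'
from h import *
d=shot('wrist','w13');d=shot('scene','s13')
im=d['image'][150:230,290:380,::-1]
cv2.imwrite('pics/s13c.png',cv2.convertScaleAbs(cv2.resize(im,None,fx=7,fy=7,interpolation=cv2.INTER_CUBIC),alpha=1.5))
o=bot.get_obs();print(o['ee_pos'],o['tcp_rot'],o['wrist_force'])
E
```

```text
[ 0.59434218 -0.07452109  0.01271993] [-1.79994391e+02 -2.19763371e-02 -9.56944246e+01] [ 0.65185362 -0.32375047 -0.01053332]
```

View pics/s13c.png

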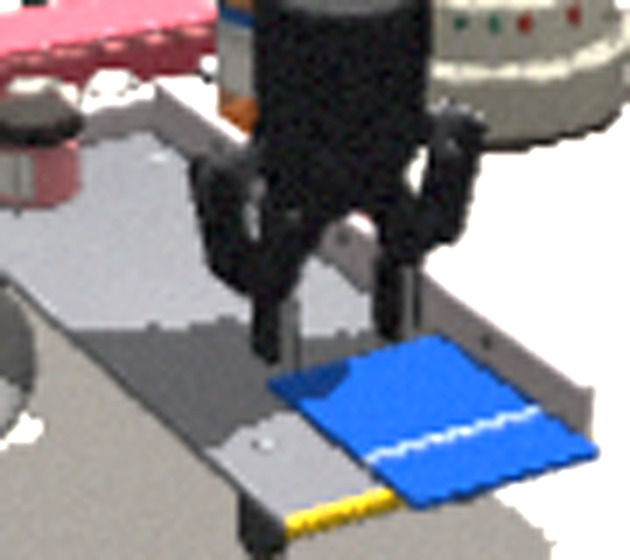

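View pics/w13.png

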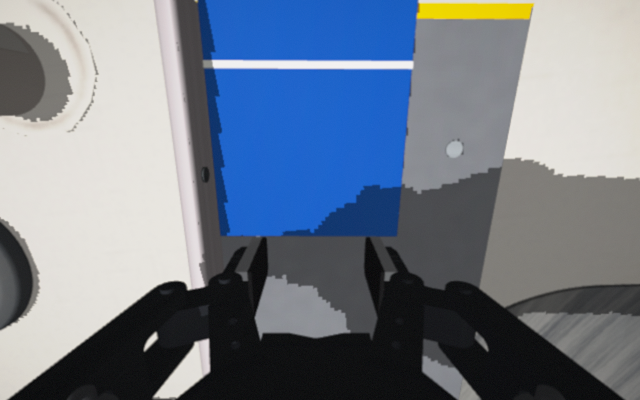

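```bash
python3 - <<'E'
from h import *
W=pickle.load(open('pics/w13.pkl','rb'))
im=cv2.imread('pics/w13.png').astype(int)
y=(im[:,:,2]-im[:,:,0])>90
for c in(425,450,475,500,520):
  r=np.where(y[:40,c])[0];print(c,r.min(),r.max(),im[0:6,c].tolist())
for c in(230,280,330,380,405):
  col=im[55:75,c,2].astype(float);col-=np.median(col);w=np.clip(col,0,None);print(c,(np.arange(55,75)*w).sum()/w.sum())
E
```

```text
425 3 18 [[217, 221, 224], [214, 221, 225], [183, 220, 229], [98, 218, 235], [0, 216, 238], [0, 215, 238]]
450 3 18 [[215, 220, 224], [212, 220, 224], [182, 219, 228], [114, 217, 234], [0, 214, 237], [0, 213, 237]]
475 3 18 [[214, 220, 222], [208, 220, 223], [170, 218, 227], [98, 214, 233], [0, 212, 237], [0, 212, 237]]
500 3 18 [[211, 218, 221], [207, 218, 222], [177, 217, 226], [108, 213, 232], [0, 210, 236], [0, 210, 236]]
520 3 18 [[208, 217, 220], [209, 217, 220], [196, 216, 223], [116, 209, 232], [0, 207, 235], [0, 207, 235]]
230 63.73187250996016
280 64.183160415004
330 64.36153846153846
380 64.4609902475619
405 64.41922213911742
```

```bash
python3 - <<'E'
from h import *
W=pickle.load(open('pics/w13.pkl','rb'))
e=pix2w(W,[[425,2.7],[520,2.7]],.05);l=pix2w(W,[[230,64.0],[280,64.2],[330,64.4],[405,64.4]],.055)
a=np.radians(-5.75);Y=np.array([-np.sin(a),np.cos(a)])
print('end',e[:,:2]@Y,'line',l[:,:2]@Y, 'tcp',bot.get_obs()['ee_pos'][:2]@Y)
d=e[0]-e[1];print('end yaw',np.degrees(np.arctan2(d[1],d[0])));d=l[0]-l[-1];print(np.degrees(np.arctan2(d[1],d[0])))
for z in(.048,.052): print((pix2w(W,[[470,2.7]],z)[:,:2]@Y))
E
```

```text
end [-0.12904203 -0.12889998] line [-0.10458213 -0.10457916 -0.10454809 -0.10456664] tcp -0.014600145707699191
end yaw -5.954644470632205
-5.761822945788793
[-0.12961885]
[-0.12836348]
```

Call:
step_arm(dr=[[0, 0, 0], [0, 0, 0], [0, 0, 0], [0, 0, 0], [0, 0, 0], [0, 0, 0], [0, 0, 0], [0, 0, 0]], xyz=[[0.1, 0, 0], [0.2, 0, 0], [0.3, 0, 0], [0.4, 0, 0], [0.48, 0, 0], [0.52, 0, 0], [0.55, 0, 0], [0.55, 0, 0]], gripper=[0.6, 0.6, 0.6, 0.6, 0.6, 0.6, 0.6, 0.6])

```text
time: 20.45
ee_pos: [0.5922, -0.0957, 0.0127]
tcp_rot: [-180.0, -0.0, -95.7]
wrist_force: [0.2, 0.7, 0.4]
opening: 0.051
```

```bash
cat > meas.py <<'E'
from h import *
import sys
n=sys.argv[1]; W=shot('wrist',n)
im=cv2.imread(f'pics/{n}.png').astype(int)
y=((im[:,:,2]-im[:,:,0])>90)&(im[:,:,1]>120); y[:,:400]=0; y[150:]=0
pe=[]
for c in range(425,530,10):
  r=np.where(y[:,c])[0]
  if len(r)>5: pe.append([c,r.min()-.3])
pl=[]
for c in range(225,405,15):
  col=im[:120,c,2].astype(float); k=col.argmax(); k0=max(k-6,0); seg=col[k0:k+7]-np.median(col[k0:k+7]); w=np.clip(seg,0,None)
  pl.append([c,(np.arange(k0,k0+len(seg))*w).sum()/w.sum()])
print(np.round(pe,1).tolist()[:3],np.round(pl,1).tolist()[::4])
e=pix2w(W,pe,.05);l=pix2w(W,pl,.055)
a=np.radians(-5.75);Y=np.array([-np.sin(a),np.cos(a)])
E_,L_=np.median(e[:,:2]@Y),np.median(l[:,:2]@Y)
yaw=lambda p:np.degrees(np.arctan(np.polyfit(p[:,0],p[:,1],1)[0]))
print('end',E_,'line',L_,'to go mm',1000*(L_-E_),'yaws',yaw(e),yaw(l))
o=bot.get_obs();print(o['ee_pos'],o['wrist_force'],o['time'])
E
python3 meas.py w14
```

```text
[[425.0, 58.7], [435.0, 58.7], [445.0, 59.7]] [[225.0, 63.8], [285.0, 64.5], [345.0, 64.5]]
end -0.12896541990673582 line -0.1261296889319574 to go mm 2.835730974778433 yaws -6.357201270477068 -5.813366835968173
[ 0.59226458 -0.09563254  0.01271361] [-0.23886845  0.35434228 -0.43333916] 20.5
```

View pics/w14.png

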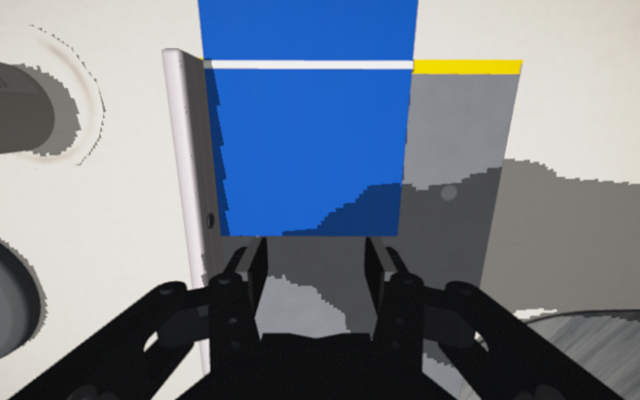

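Call:
step_arm(dr=[[0, 0, 0], [0, 0, 0], [0, 0, 0], [0, 0, 0], [0, 0, 0], [0, 0, 0], [0, 0, 0], [0, 0, 0]], xyz=[[0.02, 0, 0], [0.04, 0, 0], [0.06, 0, 0], [0.07, 0, 0], [0.07, 0, 0], [0.07, 0, 0], [0.0, 0, 0], [-0.4, 0, 0]], gripper=[0.6, 0.6, 0.6, 0.6, 0.6, 0.6, 0.6, 0.6])

```text
time: 21.3
ee_pos: [0.5938, -0.0801, 0.0127]
tcp_rot: [-180.0, -0.0, -95.8]
wrist_force: [0.2, 0.3, -0.6]
opening: 0.051
```

Call:
step_arm(dr=[[0, 0, 0], [0, 0, 0], [0, 0, 0], [0, 0, 0], [0, 0, 0], [0, 0, 0], [0, 0, 0], [0, 0, 0]], xyz=[[0, 0, -1], [0, 0, -2], [0, 0, -2.5], [0, 0, -2.5], [0, 0, -2.5], [0, 0, -2.5], [0, 0, -2.5], [0, 0, -2.5]], gripper=[0.6, 0.6, 0.6, 0.6, 0.6, 0.6, 0.6, 0.6])

```text
time: 22.1
ee_pos: [0.5933, -0.0795, 0.1117]
tcp_rot: [179.9, 0.0, -95.7]
wrist_force: [-0.5, 0.0, -0.4]
opening: 0.0512
```

```bash
python3 - <<'E'
from h import *
W=shot('wrist','w15')
im=cv2.imread('pics/w15.png')
cv2.imwrite('pics/w15c.png',cv2.resize(im[30:240,190:440],None,fx=3.2,fy=2.8,interpolation=cv2.INTER_CUBIC))
o=bot.get_obs();print(o['ee_pos'],o['tcp_rot'],o['time'])
E
```

```text
[ 0.5934503  -0.07951488  0.11191689] [ 1.79931591e+02  1.99107160e-03 -9.56533719e+01] 22.15
```

View pics/w15c.png

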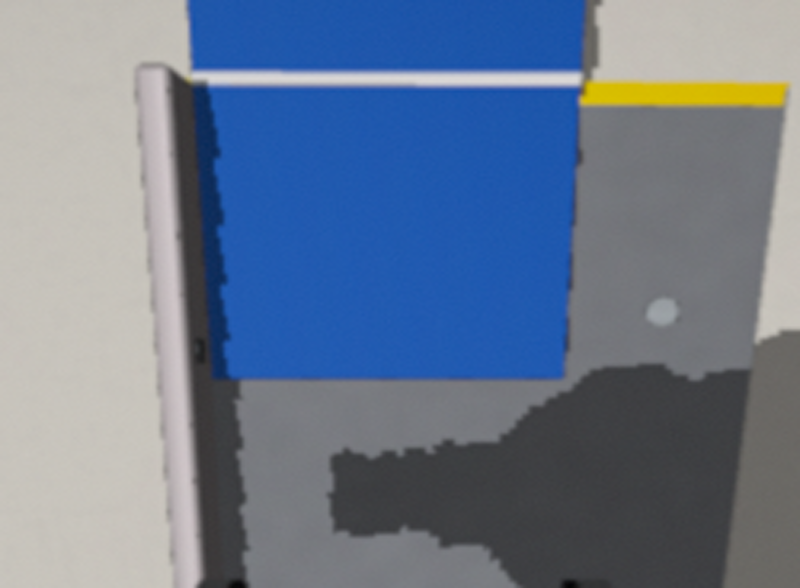

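View pics/w15.png

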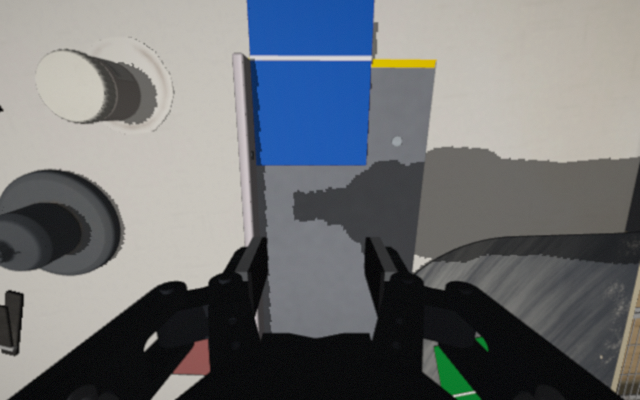

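```bash
cat > m2.py <<'E'
from h import *
import sys
n=sys.argv[1];W=pickle.load(open(f'pics/{n}.pkl','rb'))
im=cv2.imread(f'pics/{n}.png').astype(int)
blue=((im[:,:,0]-im[:,:,2])>40); blue[:,:200]=0
z=[]
def sub(v,th): pass
rows=range(66,160,4) ; L=[];R=[]
for r in rows:
  c=np.where(blue[r,230:400])[0]+230; L.append([c.min()-.5,r]);R.append([c.max()+.5,r])
L=pix2w(W,L,.055);R=pix2w(W,R,.055)
y=lambda p:np.degrees(np.arctan(np.polyfit(p[:,1],p[:,0],1)[0]))*-1
print('blank edge yaws L,R',y(L),y(R))
# trailing edge
T=[]
for c in range(265,362,6):
  r=np.where(blue[:200,c])[0];T.append([c,r.max()+.5])
T=pix2w(W,T,.055);print('trail yaw',np.degrees(np.arctan(np.polyfit(T[:,0],T[:,1],1)[0])))
# fence top ridge: gradient from white lid to dark face, inner edge
F=[]
for r in range(62,225,6):
  row=im[r,232:262].mean(1); g=np.diff(row); k=g.argmin(); F.append([232+k+.5,r])
print(F[::6]); F=pix2w(W,F,.076);print('fence yaw',y(F))
a=np.radians(-6.0);X=np.array([np.cos(a),np.sin(a)])
print('blank back edge X',(L[:,:2]@X).round(4)[::4],'front',(R[:,:2]@X).round(4)[::4],'fence X',(F[:,:2]@X).round(4)[::4])
E
python3 m2.py w15
```

```text
blank edge yaws L,R -5.709970359791515 -5.524645224598322
trail yaw -5.660097883605483
[[np.float64(241.5), 62], [np.float64(244.5), 98], [np.float64(246.5), 134], [np.float64(248.5), 170], [np.float64(251.5), 206]]
fence yaw -6.069634517290222
blank back edge X [0.6467 0.6466 0.6465 0.6464 0.647  0.6469] front [0.5576 0.5569 0.557  0.557  0.5571 0.5564] fence X [0.6483 0.6473 0.6476 0.6479 0.6475 0.6486 0.6474]
```

Call:
step_arm(dr=[[0, 0, 0.15], [0, 0, 0.3], [0, 0, 0.45], [0, 0, 0.6], [0, 0, 0.75], [0, 0, 0.9], [0, 0, 1.05], [0, 0, 1.2]], xyz=[[0.4, 0.4, 0], [0.8, 0.8, 0], [1.2, 1.2, 0], [1.6, 1.6, 0], [1.94, 1.92, 0], [1.94, 1.92, 0], [1.94, 1.92, 0], [1.94, 1.92, 0]], gripper=[0.6, 0.6, 0.6, 0.6, 0.6, 0.6, 0.6, 0.6])

```text
time: 22.95
ee_pos: [0.5095, -0.1495, 0.1126]
tcp_rot: [180.0, -0.0, -164.8]
wrist_force: [0.1, -0.2, 0.0]
opening: 0.0512
```

Call:
step_arm(dr=[[0, 0, 0.15], [0, 0, 0.3], [0, 0, 0.378], [0, 0, 0.378], [0, 0, 0.378], [0, 0, 0.378], [0, 0, 0.378], [0, 0, 0.378]], xyz=[[0, 0, 0], [0, 0, 0], [0, 0, 0], [0, 0, 0], [0, 0, 0], [0, 0, 0], [0, 0, 0], [0, 0, 0]], gripper=[0.6, 0.6, 0.6, 0.6, 0.6, 0.6, 0.6, 0.6])

```text
time: 23.75
ee_pos: [0.5097, -0.1493, 0.1127]
tcp_rot: [-180.0, 0.0, 174.0]
wrist_force: [-0.2, -0.1, 1.1]
opening: 0.0514
```

```bash
python3 - <<'E'
from h import *
W=shot('wrist','w16')
o=bot.get_obs();print(o['ee_pos'],o['tcp_rot'],o['time'])
c=np.radians(-6);P=o['ee_pos'];
print([w2pix(W,[P[0]+np.cos(c)*a-np.sin(c)*b,P[1]+np.sin(c)*a+np.cos(c)*b,.05]).round(0).tolist() for a in(-.011,.011) for b in(-.04,-.0255,.0255,.04)])
E
```

```text
[ 0.50970079 -0.14924234  0.11270003] [ 1.79998297e+02 -3.00184811e-03  1.73966079e+02] 23.8
[[[268.0, 187.0]], [[285.0, 187.0]], [[345.0, 187.0]], [[362.0, 187.0]], [[269.0, 211.0]], [[286.0, 211.0]], [[344.0, 211.0]], [[360.0, 211.0]]]
```

View pics/w16.png

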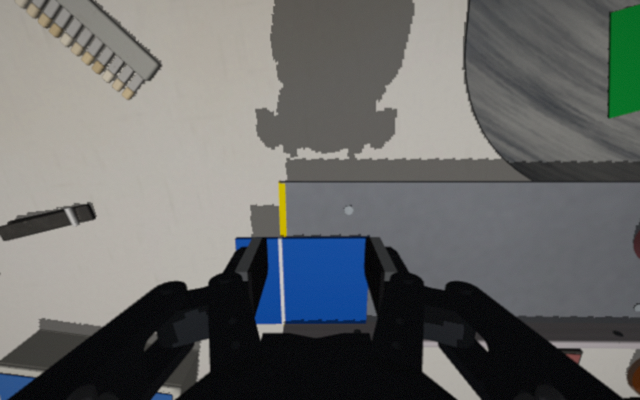

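Call:
step_arm(dr=[[0, 0, 0], [0, 0, 0], [0, 0, 0], [0, 0, 0], [0, 0, 0], [0, 0, 0], [0, 0, 0], [0, 0, 0]], xyz=[[0, 0, 0.6], [0, 0, 1.2], [0, 0, 1.8], [0, 0, 2.2], [0, 0, 2.35], [0, 0, 2.45], [0, 0, 2.5], [0, 0, 2.5]], gripper=[0.6, 0.6, 0.6, 0.6, 0.6, 0.6, 0.6, 0.6])

```text
time: 24.6
ee_pos: [0.5101, -0.1493, 0.0133]
tcp_rot: [-180.0, 0.0, 173.9]
wrist_force: [-1.1, -0.4, 0.2]
opening: 0.0514
```

Call:
step_arm(dr=[[0, 0, 0], [0, 0, 0], [0, 0, 0], [0, 0, 0], [0, 0, 0], [0, 0, 0], [0, 0, 0], [0, 0, 0]], xyz=[[-0.12, 0, 0], [-0.24, 0, 0], [-0.36, 0, 0], [-0.46, 0, 0], [-0.54, 0, 0], [-0.58, 0, 0], [-0.6, 0, 0], [-0.6, 0, 0]], gripper=[0.6, 0.6, 0.6, 0.6, 0.6, 0.6, 0.6, 0.6])

```text
time: 25.4
ee_pos: [0.5335, -0.1517, 0.0127]
tcp_rot: [180.0, -0.0, 173.9]
wrist_force: [-0.2, 0.0, 0.3]
opening: 0.0513
```

Call:
step_arm(dr=[[0, 0, 0], [0, 0, 0], [0, 0, 0], [0, 0, 0], [0, 0, 0], [0, 0, 0], [0, 0, 0], [0, 0, 0]], xyz=[[-0.01, 0, 0], [-0.02, 0, 0], [-0.03, 0, 0], [-0.04, 0, 0], [-0.04, 0, 0], [-0.04, 0, 0], [-0.04, 0, 0], [-0.04, 0, 0]], gripper=[0.6, 0.6, 0.6, 0.6, 0.6, 0.6, 0.6, 0.6])

```text
time: 26.2
ee_pos: [0.5341, -0.1517, 0.0125]
tcp_rot: [180.0, -0.1, 173.9]
wrist_force: [-6.0, 0.9, 2.2]
opening: 0.0515
```

Call:
step_arm(dr=[[0, 0, 0], [0, 0, 0], [0, 0, 0], [0, 0, 0], [0, 0, 0], [0, 0, 0], [0, 0, 0], [0, 0, 0]], xyz=[[-0.01, 0, 0], [-0.02, 0, 0], [-0.02, 0, 0], [-0.02, 0, 0], [-0.02, 0, 0], [0.1, 0, 0], [0.5, 0, 0], [0.5, 0, 0]], gripper=[0.6, 0.6, 0.6, 0.6, 0.6, 0.6, 0.6, 0.6])

```text
time: 27.0
ee_pos: [0.5145, -0.1498, 0.0129]
tcp_rot: [-180.0, 0.0, 173.9]
wrist_force: [0.2, -0.8, 0.1]
opening: 0.0513
```

Call:
step_arm(dr=[[0, 0, -0.15], [0, 0, -0.3], [0, 0, -0.45], [0, 0, -0.6], [0, 0, -0.75], [0, 0, -0.9], [0, 0, -1.05], [0, 0, -1.2]], xyz=[[0, 0, -1], [0, 0, -2], [0, 0, -2.5], [-0.5, 0.5, -2.5], [-1.0, 1.0, -2.5], [-1.5, 1.5, -2.5], [-2.0, 1.9, -2.5], [-2.0, 1.9, -2.5]], gripper=[0.6, 0.6, 0.6, 0.6, 0.6, 0.6, 0.6, 0.6])

```text
time: 27.8
ee_pos: [0.6054, -0.081, 0.1121]
tcp_rot: [-180.0, 0.0, -116.8]
wrist_force: [-0.9, -0.4, -0.5]
opening: 0.0512
```

Call:
step_arm(dr=[[0, 0, -0.15], [0, 0, -0.3], [0, 0, -0.378], [0, 0, -0.378], [0, 0, -0.378], [0, 0, -0.378], [0, 0, -0.378], [0, 0, -0.378]], xyz=[[0, 0, 0], [0, 0, 0], [0, 0, 0], [0, 0, 0], [0, 0, 0], [0, 0, 0], [0, 0, 0], [0, 0, 0]], gripper=[0.6, 0.6, 0.6, 0.6, 0.6, 0.6, 0.6, 0.6])

```text
time: 28.6
ee_pos: [0.6029, -0.0827, 0.1127]
tcp_rot: [-180.0, 0.0, -95.7]
wrist_force: [-1.6, 0.6, 0.6]
opening: 0.0516
```

```bash
python3 - <<'E'
from h import *
W=shot('wrist','w17')
im=cv2.imread('pics/w17.png')
cv2.imwrite('pics/w17c.png',cv2.resize(im[20:230,190:440],None,fx=3.2,fy=2.8,interpolation=cv2.INTER_CUBIC))
o=bot.get_obs();print(o['ee_pos'],o['tcp_rot'],o['time'])
E
python3 m2.py w17
```

```text
[ 0.6028822  -0.08271168  0.11271039] [-1.79997353e+02  5.73137693e-04 -9.56777622e+01] 28.65
blank edge yaws L,R -5.8351898902206765 -5.985406813616547
trail yaw -17.120937455556934
[[np.float64(257.5), 62], [np.float64(259.5), 98], [np.float64(260.5), 134], [np.float64(252.5), 170], [np.float64(254.5), 206]]
fence yaw -11.117819830233007
blank back edge X [0.6472 0.6469 0.6467 0.6472 0.6469 0.6467] front [0.5576 0.5568 0.5575 0.5574 0.5574 0.5573] fence X [0.6476 0.6477 0.6478 0.6479 0.6488 0.655  0.6552]
```

View pics/w17c.png

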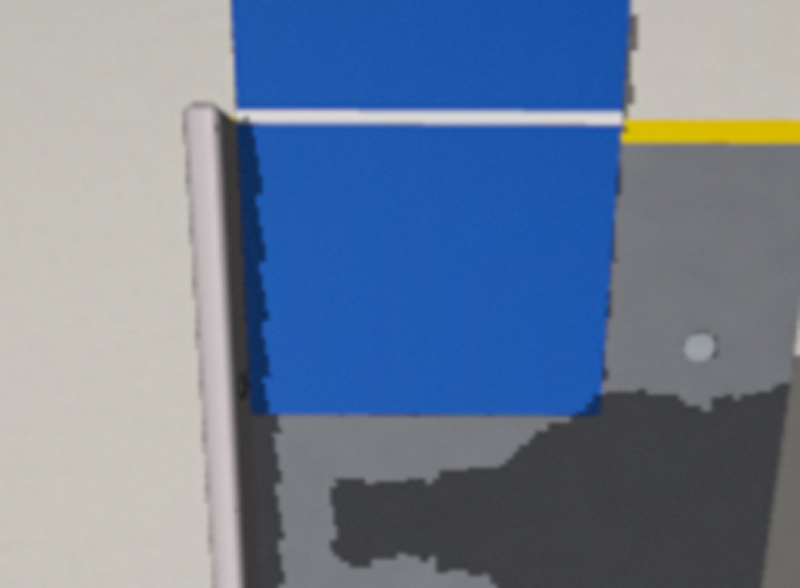

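```bash
python3 - <<'E'
from h import *
W=pickle.load(open('pics/w17.pkl','rb'));im=cv2.imread('pics/w17.png').astype(int)
a=np.radians(-6.0);Y=np.array([-np.sin(a),np.cos(a)])
E=[];L=[]
for c in range(392,440,4):
  s=(im[50:80,c,0]).astype(float); bg=s[:8].mean(); k=np.where(s<bg/2)[0][0]; E.append([c,50+k-1+(s[k-1]-bg/2)/(s[k-1]-s[k])])
for c in range(270,380,6):
  s=np.clip(im[52:72,c,2].astype(float)-70,0,None); L.append([c,(np.arange(52,72)*s).sum()/s.sum()])
print(np.round(E,1)[::3].tolist(),np.round(L,1)[::4].tolist())
e=pix2w(W,E,.05);l=pix2w(W,L,.055)
print(np.median(e[:,:2]@Y),np.median(l[:,:2]@Y),'yaw',[np.degrees(np.arctan(np.polyfit(p[:,0],p[:,1],1)[0])) for p in(e,l)])
# trailing edge
T=[]
for c in range(275,355,6):
  r=im[150:180,c,0]-im[150:180,c,2]; k=np.where(r>50)[0].max(); T.append([c,150+k+.5])
t=pix2w(W,T,.055);print('trail',np.median(t[:,:2]@Y),'expected end+80:',np.median(e[:,:2]@Y)+.08,'yaw',np.degrees(np.arctan(np.polyfit(t[:,0],t[:,1],1)[0])))
S=shot('scene','s17');shot('top','t17')
cv2.imwrite('pics/s17c.png',cv2.resize(S['image'][160:230,310:390,::-1],None,fx=8,fy=8,interpolation=cv2.INTER_CUBIC))
E
```

```text
[[392.0, 62.4], [404.0, 62.6], [416.0, 62.5], [428.0, 62.4]] [[270.0, 61.1], [294.0, 61.2], [318.0, 61.4], [342.0, 61.5], [366.0, 61.6]]
-0.1264423605609457 -0.1261232099690279 yaw [np.float64(-5.865207515527237), np.float64(-5.9981703062978236)]
trail -0.04635316112249439 expected end+80: -0.04644236056094571 yaw -5.682826207087751
```

View pics/s17c.png

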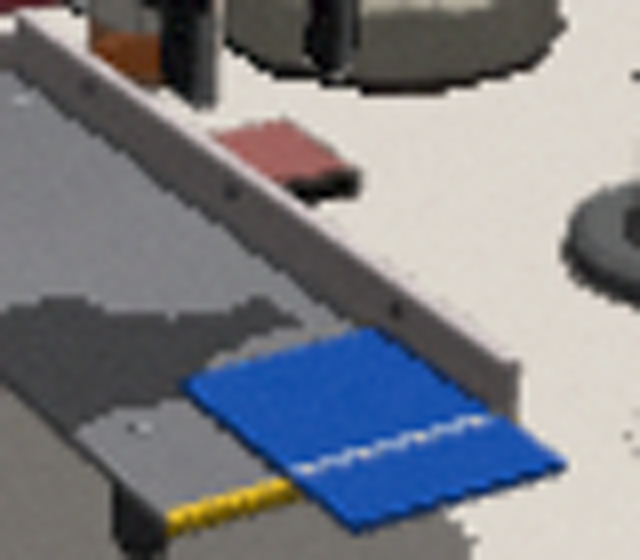

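View pics/t17.png

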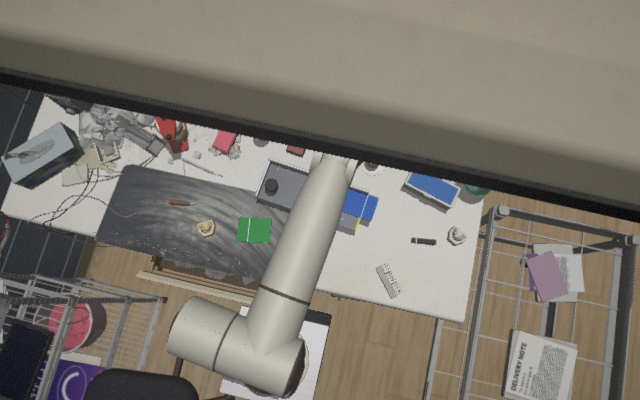

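The line is within about 0.3 mm of the open end, and the blank is flush and square with the fence. In the top view the jar (271,186), cast, shade bar and clip are where they were. The tool hangs clear of everything, so I'm handing in the job.

```bash
python3 -c "
from workcell import bot
o=bot.get_obs();print(o['time'],o['wrist_force']);print(bot.job_done())"
```

```text
28.75 [-0.58349261  0.65506985  0.1387069 ]
the job is handed in; nothing more can be done
None
```

I pushed the blue blank square against the back fence and out over the yellow-marked end to its white line. I handed it in at 28.8 s of the 58 s allowed.

I pushed it with both fingertips and never gripped or lifted it: first back to the fence, then along it, then once more onto the fence.

**Last checks**
- **Overhang:** the line is about 0.3 mm from the open end. The trailing edge agrees to 0.1 mm, though the camera calibration is only good to about 2 mm.
- **Squareness:** the line runs at −6.0°, the open end at −5.9° and the fence at about −6.1°. The blank's trailing edge read −5.7°, so up to about 0.4° of skew cannot be ruled out.
- **Against the fence:** the final push was against the fence at about 6 N, then slightly further. A thin yellow sliver still shows at the fence's foot, which may be the end strip itself or a gap of about 1 mm.
- **Other things:** the jar on the ledge, the cast, the shade bar and the clip look unmoved in the last top view. The arm hid the white jar there, so I did not check it, but nothing was pushed near it. The tool hung clear of everything at hand-in.

**Failed or disagreed**
- **Automatic fence and trailing-edge check:** on the last picture it picked up the wrong pixels. I remeasured the trailing edge. The fence angle is from the picture before the last push.
- **Fingertip height:** with the gripper 60% open, the tips sat about 39 mm behind the reported tool point, more than the description suggests. I found the deck by touch, at about 8 N.

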